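# Pin down the tester stand and load its bottle

### The job

Put the wooden tester stand on the counter plate, lengthwise along it, and nudge it along, pressing only lightly, until its hole drops over the plate's locating pin and the stand lies flat on the plate. Then stand the brown dropper bottle upright in the stand's round well, fully down. Leave everything else where it is.

Things in the scene. Friction and masses are not known exactly. Their poses are not given: they have to be found in the camera images.
- counter_plate: aluminium plate 160 x 76 x 6 mm, screwed to the counter. Origin: centre of its underside; x along its length, y across, z up. A rigid upright steel pin, 10 mm in diameter, rim slightly rounded, rises 10 mm above the plate from a slot on its lengthwise centre line (y = 0), 5 to 33 mm from the centre towards +x: different each time, not measured, but visible. Pressing the stand on it with over 50 N is too hard.
- stand_center (a point): centre (21 mm above the underside) of the loose wooden stand, a block 120 x 50 x 42 mm (x length, y width, z up), 0.13 to 0.25 kg. A round hole 13 mm wide runs vertically right through it here and fits the pin with 1.5 mm to spare all round. +x end: bottle well; -x end: narrow card slot. Grip across the 50 mm width. Flat on the plate this point is 27 mm above the counter, riding on the pin 37 mm.
- stand_well (a point): centre of the floor of the round bottle well in the stand, 35 mm along the stand's +x from its centre and 26 mm above its underside; the well is 38 mm in diameter and 16 mm deep, open at the top.
- bottle_center (a point): centre (half-way up, 51 mm above its base) of the loose dropper bottle: brown glass body 33 mm in diameter up to 70 mm, black dropper cap above, 102 mm tall in all, 0.05 to 0.1 kg. z up.
- spice_jar: bystander, loose: spice jar with a screw cap, 46 mm across, 106 mm tall; origin at the centre of its underside
- polish_bottle: bystander, loose: small nail polish bottle with a tall cap, 31 mm across, 79 mm tall; origin at the centre of its underside
- bell: bystander, loose: silver desk bell, 84 mm across, 58 mm tall; origin at the centre of its underside
- candle: bystander, loose: tea light in a metal cup, 38 mm across, 15 mm tall; origin at the centre of its underside
- coasters: bystander, loose: stack of round cork coasters, 70 mm across, 19 mm tall; origin at the centre of its underside
- tape_roll: bystander, loose: roll of tape lying flat, 96 mm across, 25 mm tall; origin at the centre of its underside
Mind the look-alikes: they are no part of the job. What is shaped like the part that bears bottle_center but red is not meant.

How it is judged:
On the way:
1. the stand has dropped over the pin and lies flat on the plate (x of stand_center in the frame of counter_plate between 0 and 0.038 m and y of stand_center in the frame of counter_plate between -0.006 and 0.006 m and z of stand_center in the frame of counter_plate below 0.0295 m and angle between stand_center's own z axis and vertical below 0.06 rad and angle between the x axis of stand_center and the x axis of counter_plate, either way round below 0.2 rad), for 0.3 s.
At the end, for the whole second after the job is handed in: Stand flat on the plate (2.5 mm, 0.06 rad) with its hole over the pin (centre 0 to 38 mm along plate x, within 6 mm of y = 0), along it within 0.2 rad either way round; bottle in the well, axes within 6 mm, down to 4 mm, tilt under 0.12 rad; both released, at rest (all of step 1 and horizontal distance between bottle_center and stand_well below 0.006 m and z of bottle_center in the frame of stand_center below 0.06 m and angle between bottle_center's own z axis and vertical below 0.12 rad and linear speed of each of tester_stand, dropper_bottle below 0.02 m/s); the robot touches nothing.
It fails at once if the stand is pressed on the plate or pin with more than 50 N (contact force between tester_stand and counter_plate above 50 N).
It fails at once if a bystander is moved more than 30 mm (distance of any of spice_jar, polish_bottle, bell, candle, coasters, tape_roll from where it was at the start of the episode above 0.03 m).
It also fails if it takes over 72 s, if anything falls off the work surface, if the arm or the gripper's body presses on something with over 40 N, if the wrist force passes 120 N, or if a joint passes its speed limit or range.

### The arm

A 6-joint arm with a two-finger parallel gripper is mounted at the origin on a cart in front of the work surface, level with it; the furniture and walls round the work are solid. World frame = base frame: x ahead of the robot, y to its left, z up, the work surface at z = 0. Lengths are in m, angles in rad, forces in N, time in s.
With the tool pointing down it reaches from about 0.35 to 0.85 m from the base axis. Payload 8.1 kg.
Tool frame: the origin (TCP) lies at the very end of the fingers, on their centre line; the grasp point (between the pads) lies 19 mm behind it; z points along the fingers, y is the direction in which the jaws open and shut (so a half turn about z gives the same grasp; the last joint's range is limited). The gripper opens to 93 mm and grips with 3 to 60 N. Pads are 15 mm wide; open, the fingers measure 128 mm over their backs; the gripper's body (75 mm by 188 mm) begins 65 mm behind the grasp point.
Start: joints at [-1.304, 0.13, 1.488, -0, 1.523, -0.085], TCP at [0.207, -0.563, 0.219] pointing down, gripper open.
Joint ranges: [-2.96, 2.96], [-0.89, 2.26], [0.02, 2.5], [-1.34, 4.48], [0, 2.73], [-2.66, 2.66]. Speed limits (rad/s): [2.39, 2.39, 2.79, 3.14, 3.14, 3.14].

### API

Orientations are given as a rotation vector (axis times angle).
In Python, from plant import robot gives the robot as it stands.
- The arm moves only by the shell command python3 -m pendant 'ROWS' [OPENING] [FORCE]. ROWS is JSON, a list of rows, each an object with "delta_pos": the shift along the tool's x, y, z in m, a list of three; "spin": the turn about the tool's z in rad. In form: [{"delta_pos": [dx, dy, dz], "spin": spin}, ...]. A call has 1 to 10 rows; each row is the pose to reach, as a shift and turn from the pose measured when the call began, along the tool's axes at that moment; what a row does not reach only later rows make up. A row lasts 1/10 s, in which the tool goes at most 50 mm and 8.59 degrees, less where a joint would pass 70% of its speed; a pose out of reach is approached as far as the arm can. A call with a gripper value outside its range is refused whole. OPENING is the closure, from -1 (fully open) to 1 (shut), set as the call begins (- or left out, the last holds). The fingers move at their own pace and stop on an object; FORCE is the grip in N (left out, the last holds). Time passes only in rows, so rows that repeat a pose let the fingers close. It gives the time, the measured TCP pose, the force and the opening at its end, in the units of the state.
- robot.read_state(): the state, without advancing time (a new reading comes with each control period).
- robot.read_camera(name): name is "scene" or "top"; returns a dict with "color" (420x560x3 uint8, blue, green, red), "camera_matrix" (3x3 intrinsics, pixels), "R" (3x3) and "t" (3): a world point X has camera coordinates R X + t. Camera axes: x right, y down, z forward; pixel columns grow to the right and rows downward; lengths in m; the calibration is good to about 2 mm. A picture is of the moment at which its call begins. There is no depth.
- robot.close_job(): hands the job in, once; it reports no verdict.
Trained networks look in the newest picture that a camera, given by its name, has taken for a name from the list of things; names that differ only in an ending like _2 or _b are one class to them, and where a whole thing is asked for, a point or a joint stands for the part that bears it (a point fixed in the world has none). Each returns a list of dicts, best first, with "score" (0 to 1); they miss things now and then, are a little off and sometimes report something else, mostly with a low value. They report only what shows in the picture. A call takes as long as a camera call. They do not tell look-alikes from the thing itself.
- robot.outline_of(camera, label): "mask" (420x560 bool, what is visible of it).
- robot.mark_of(camera, label): "location" ([x, y, z] in m, in the coordinates of the camera as it stood for that picture, good to about 4 mm: a listed point, or the origin of a listed thing).
The state is a dict: "t": time; "q": joint angles; "dq": joint speeds; "joint_torque": joint torques, N m; "tool_pos": TCP position; "orientation": TCP orientation; "force": force on the tool from outside, world axes, zero at the start; "wrist_torque": the same for the moment, N m; "opening": finger opening in m.
Only numpy, scipy, OpenCV 4.12 (cv2) and the standard library are available. Lean on these libraries where they do the work, as an engineer would, in place of code of your own. Each camera call takes 0.05 s, during which the arm holds its last target.

## Working session

There is one attempt and no reset: what is moved stays moved. The work goes in short steps, Python scripts to look and compute and a shell command to move; the robot and the scene stay as the last step left them, time stands still between calls to the robot, and variables do not carry over. Pictures are saved under pics/ and viewed, and the job is handed in when it is done.

```bash
mkdir -p pics; ls
cat > h.py <<'E'
import numpy as np, cv2
from plant import robot
def look(tag):
    out={}
    for c in ("scene","top"):
        d=robot.read_camera(c); out[c]=d
        cv2.imwrite(f"pics/{tag}_{c}.png",d["color"])
    return out
def w(d,p): return d["R"].T@(np.array(p)-d["t"])
def px(d,X):
    c=d["R"]@np.array(X)+d["t"]; u=d["camera_matrix"]@c; return u[:2]/u[2]
def ray(d,uv,z):
    r=d["R"].T@np.linalg.solve(d["camera_matrix"],np.array([uv[0],uv[1],1.])); o=-d["R"].T@d["t"]
    return o+r*(z-o[2])/r[2]
E
python3 - <<'E'
from h import *
np.set_printoptions(precision=4,suppress=True)
o=look("a")
for c in o:
    print(c, (-o[c]["R"].T@o[c]["t"]), o[c]["R"][2])
    for l in "counter_plate stand_center stand_well bottle_center spice_jar polish_bottle bell candle coasters tape_roll".split():
        for m in robot.mark_of(c,l)[:3]:
            X=w(o[c],m["location"]); print(c,l,round(m["score"],2),X,px(o[c],X))
s=robot.read_state();print(s)
E
```

```text
pics
scene [-0.1274  0.8865  0.787 ] [ 0.5134 -0.6645 -0.543 ]
scene stand_center 0.96 [0.4536 0.1298 0.0219] [283.632  251.4001]
scene stand_well 0.96 [0.489  0.1178 0.0289] [277.0381 243.2365]
scene bottle_center 0.72 [0.5189 0.4181 0.0501] [196.0044 287.3663]
scene bottle_center 0.54 [0.4902 0.3518 0.055 ] [221.9138 277.0755]
scene spice_jar 0.94 [0.6904 0.3578 0.0017] [174.4135 263.0315]
scene bell 0.75 [ 0.394  -0.4141 -0.0012] [381.3786 193.5596]
scene candle 0.61 [ 0.3684 -0.0394  0.0069] [336.536 239.693]
scene tape_roll 0.7 [ 0.7369 -0.1356  0.0033] [268.0568 192.7634]
scene tape_roll 0.47 [0.4888 0.1162 0.0264] [277.4038 243.6591]
top [0.352  0.0242 1.278 ] [ 0.1742 -0.0119 -0.9846]
top counter_plate 0.75 [ 0.5173 -0.1814 -0.0017] [351.4227 224.0116]
top stand_center 0.86 [0.4541 0.1311 0.0161] [247.398  246.6402]
top stand_well 0.64 [0.4917 0.1194 0.0245] [251.0879 233.5291]
top bottle_center 0.72 [0.489  0.3479 0.0506] [170.7714 235.0628]
top bottle_center 0.67 [0.5164 0.4197 0.0475] [146.4072 226.24  ]
top spice_jar 0.96 [ 0.6839  0.3643 -0.0003] [171.4563 173.6217]
top polish_bottle 0.43 [0.3776 0.4501 0.0003] [139.3837 275.3331]
top bell 0.73 [ 0.3932 -0.4105 -0.001 ] [430.2919 263.8846]
top candle 0.56 [ 0.7368 -0.1359 -0.001 ] [333.5285 154.1627]
top candle 0.52 [ 0.3696 -0.0344 -0.0034] [304.0826 274.6202]
top coasters 0.8 [ 0.3849  0.3037 -0.0015] [189.4893 271.78  ]
top tape_roll 0.95 [ 0.7363 -0.1351  0.0005] [333.3221 154.2016]
{'t': 1.1, 'q': array([-1.3044,  0.1304,  1.4882,  0.    ,  1.523 , -0.0854]), 'dq': array([-0.0004, -0.0006, -0.0016,  0.0001,  0.0002, -0.0004]), 'joint_torque': array([  0.002 , -55.9768, -49.2061,   0.077 ,   0.0224,  -0.0001]), 'tool_pos': array([ 0.2068, -0.5632,  0.2186]), 'orientation': array([-3.0931, -0.5497, -0.    ]), 'force': array([-0.0939,  1.304 ,  0.1409]), 'wrist_torque': array([-0.0194,  0.0143,  0.0504]), 'opening': 0.09264495487256576}
```

View pics/a_scene.png

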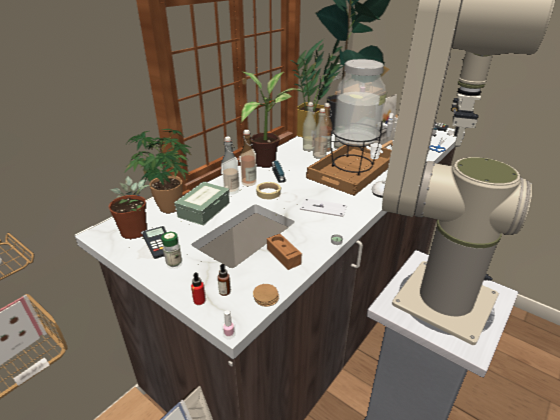

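View pics/a_top.png

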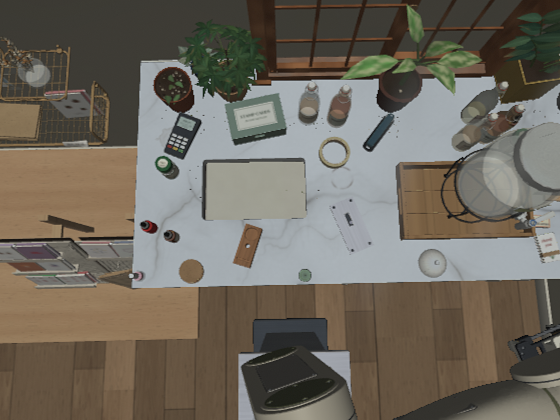

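Run:
```python
import cv2
i=cv2.imread("pics/a_top.png")
cv2.imwrite("pics/a_top_plate.png",cv2.resize(i[170:275,300:410],None,fx=7,fy=5.7*1.0,interpolation=cv2.INTER_CUBIC))
cv2.imwrite("pics/a_top_st.png",cv2.resize(i[200:300,120:290],None,fx=4.7,fy=4.7,interpolation=cv2.INTER_CUBIC))
```

```text
(no output)
```

The brown bottle is at top (171,235) and the red look-alike at (148,227). The stand is at (248,246), with the plate at (352,224). Zooming in.

View pics/a_top_plate.png

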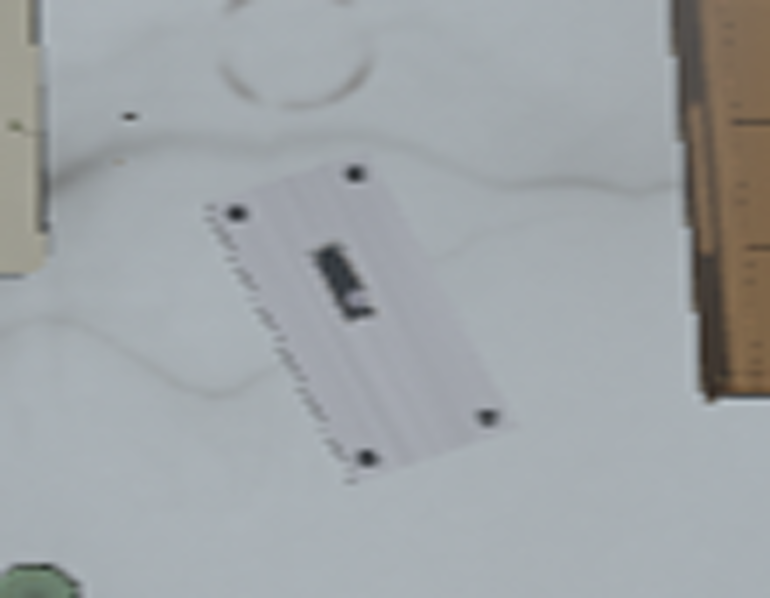

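View pics/a_top_st.png

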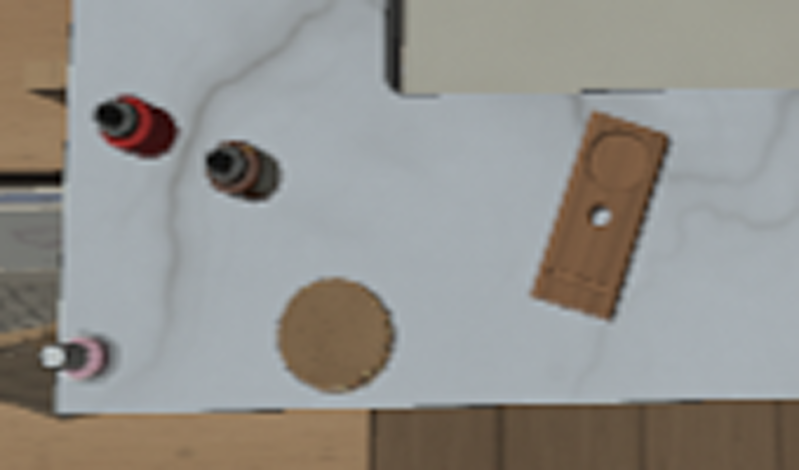

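Run:
```python
from h import *
np.set_printoptions(precision=4,suppress=True)
import h
d=robot.read_camera("top"); e=robot.read_camera("scene")
S=[(236,213),(355,173),(487,417),(367,458)]
P=[ray(d,(300+(x+.5)/7-.5,170+(y+.5)/5.7-.5),.006) for x,y in S]
P=np.array(P);print(P); c=P.mean(0)
ax=(P[0]+P[1]-P[2]-P[3])[:2]; print("c",c,"yaw",np.arctan2(ax[1],ax[0]),np.linalg.norm(ax)/2)
for i in range(4): print(np.linalg.norm(P[i]-P[(i+1)%4]))
for n,dd in (("top",d),("scene",e)):
    for l in ("counter_plate","tester_stand","stand_center"):
        try:
            for m in robot.outline_of(n,l)[:1]:
                mk=m["mask"].astype(np.uint8); r=cv2.minAreaRect(cv2.findNonZero(mk)); print(n,l,m["score"],mk.sum(),r)
                if n=="top" and l=="counter_plate":
                    b=[ray(d,q,.006) for q in cv2.boxPoints(r)]; print(np.array(b),np.mean(b,0))
                if n=="top" and l!="counter_plate":
                    b=[ray(d,q,.042) for q in cv2.boxPoints(r)]; print(np.array(b),np.mean(b,0))
        except Exception as ex: print(n,l,ex)
cv2.imwrite("pics/b_pin_top.png",cv2.resize(d["color"][200:236,330:370],None,fx=16,fy=16,interpolation=cv2.INTER_CUBIC))
cv2.imwrite("pics/b_pin_scene.png",cv2.resize(e["color"][193:222,294:352],None,fx=13,fy=13,interpolation=cv2.INTER_CUBIC))
cv2.imwrite("pics/b_st.png",cv2.resize(d["color"][218:274,226:272],None,fx=10,fy=10,interpolation=cv2.INTER_CUBIC))
```

```text
[[ 0.5693 -0.1278  0.006 ]
 [ 0.5899 -0.1802  0.006 ]
 [ 0.4591 -0.2304  0.006 ]
 [ 0.4388 -0.1783  0.006 ]]
c [ 0.5143 -0.1791  0.006 ] yaw 0.3677341343638154 0.14003277829215788
0.05630457659713751
0.1401017897211533
0.055945646275351694
0.13996399601503123
top counter_plate 0.77 1351 ((351.72625732421875, 225.31239318847656), (54.34150695800781, 25.864919662475586), 65.85445404052734)
[[ 0.5731 -0.1144  0.006 ]
 [ 0.6043 -0.1873  0.006 ]
 [ 0.4526 -0.2464  0.006 ]
 [ 0.4227 -0.1746  0.006 ]] [ 0.5132 -0.1807  0.006 ]
top tester_stand it knows: bell, bottle_center, candle, coasters, counter_plate, polish_bottle, spice_jar, stand_center, stand_well, tape_roll
top stand_center 0.84 806 ((248.14358520507812, 245.5453338623047), (19.372783660888672, 42.208580017089844), 17.52556800842285)
[[0.4068 0.1716 0.042 ]
 [0.5223 0.1348 0.042 ]
 [0.5041 0.0813 0.042 ]
 [0.3892 0.1189 0.042 ]] [0.4556 0.1267 0.042 ]
scene counter_plate 0.98 539 ((323.04052734375, 206.75677490234375), (44.058921813964844, 12.658720016479492), 9.462323188781738)
scene tester_stand it knows: bell, bottle_center, candle, coasters, counter_plate, polish_bottle, spice_jar, stand_center, stand_well, tape_roll
scene stand_center 0.76 760 ((283.7500305175781, 250.75001525878906), (40.305084228515625, 21.21320343017578), 45.0)
```

View pics/b_pin_top.png

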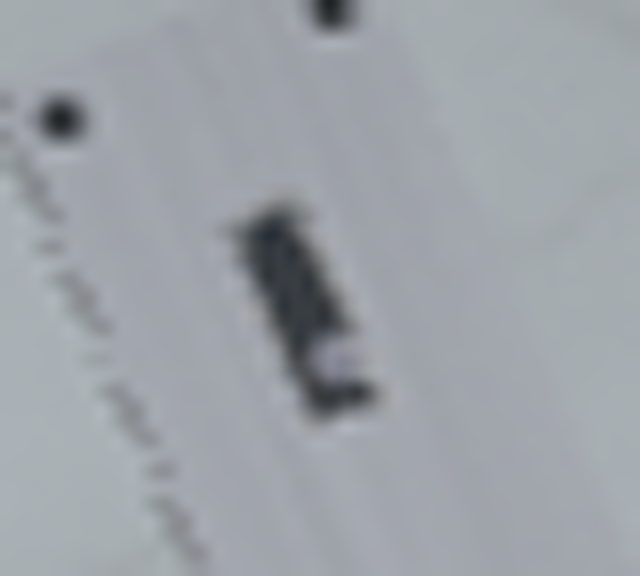

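View pics/b_pin_scene.png

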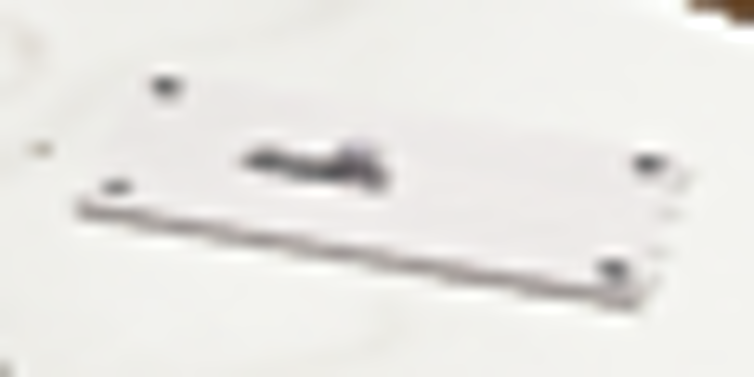

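View pics/b_st.png

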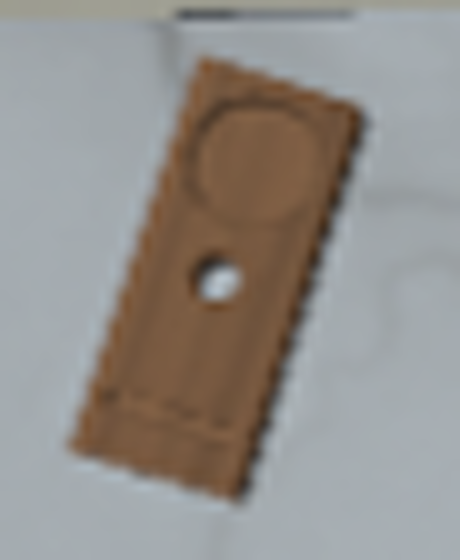

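```bash
cat >> h.py <<'E'
from scipy.spatial.transform import Rotation as Ro
def plan(x,y,z,yaw=None,s=None):
    s=s or robot.read_state(); R=Ro.from_rotvec(s["orientation"]).as_matrix()
    d=R.T@(np.array([x,y,z])-s["tool_pos"]); cy=np.arctan2(R[1,0],R[0,0])
    print("delta",np.round(d,4),"spin",None if yaw is None else round((cy-yaw+np.pi/2)%np.pi-np.pi/2,4),"curyaw",round(cy,4))
C=np.array([0.514,-0.1793]); PY=0.3677
def toplate(X):
    v=np.array(X[:2])-C; c,s=np.cos(PY),np.sin(PY); return np.array([c*v[0]+s*v[1],-s*v[0]+c*v[1]])
def fromplate(p):
    c,s=np.cos(PY),np.sin(PY); return C+np.array([c*p[0]-s*p[1],s*p[0]+c*p[1]])
E
python3 - <<'E'
from h import *
import h
np.set_printoptions(precision=4,suppress=True)
d=robot.read_camera("top");e=robot.read_camera("scene")
f=lambda x,y:(330+(x+.5)/16-.5,200+(y+.5)/16-.5)
print("pin top",toplate(ray(d,f(338,355),.016)))
for q in ((275,215),(345,400)): print("slotend",toplate(ray(d,f(*q),.006)))
g=lambda x,y:(294+(x+.5)/13-.5,193+(y+.5)/13-.5)
print("pin scene top",toplate(ray(e,g(358,148),.016)))
for q in ((245,160),(385,180)): print("slotend sc",toplate(ray(e,g(*q),.006)))
print("screws sc",[ray(e,g(*q),.006) for q in((165,87),(117,187),(613,270),(648,163))])
s=lambda x,y:(226+(x+.5)/10-.5,218+(y+.5)/10-.5)
b=np.array([ray(d,s(*q),.042) for q in((205,58),(362,108),(240,500),(70,447))]);print(b,b.mean(0))
ax=b[0]+b[1]-b[2]-b[3];print("yaw",np.arctan2(ax[1],ax[0]),np.linalg.norm(ax)/2)
print("hole",ray(d,s(217,277),.042)); w_=ray(d,s(255,160),.042);print("well",w_)
plan(.4545,.1285,.15,-.31)
E
```

```text
pin top [ 0.0084 -0.0004]
slotend [ 0.038 -0.002]
slotend [ 0.0008 -0.0001]
pin scene top [ 0.0066 -0.0017]
slotend sc [ 0.0386 -0.0016]
slotend sc [-0.0015 -0.0033]
screws sc [array([ 0.5913, -0.1852,  0.006 ]), array([ 0.5705, -0.1325,  0.006 ]), array([ 0.4396, -0.1833,  0.006 ]), array([ 0.4606, -0.2372,  0.006 ])]
[[0.5198 0.1326 0.042 ]
 [0.5042 0.087  0.042 ]
 [0.3922 0.1231 0.042 ]
 [0.4082 0.1716 0.042 ]] [0.4561 0.1286 0.042 ]
yaw -0.32405934822500415 0.11793641210289647
hole [0.456  0.1294 0.042 ]
well [0.4897 0.1182 0.042 ]
delta [ 0.4709 -0.564   0.0686] spin 0.6617 curyaw 0.3517
```

```bash
python3 -m pendant '[{"delta_pos":[0.47,-0.564,0.07],"spin":0.672},{"delta_pos":[0.47,-0.564,0.07],"spin":0.672},{"delta_pos":[0.47,-0.564,0.07],"spin":0.672},{"delta_pos":[0.47,-0.564,0.07],"spin":0.672},{"delta_pos":[0.47,-0.564,0.07],"spin":0.672},{"delta_pos":[0.47,-0.564,0.07],"spin":0.672},{"delta_pos":[0.47,-0.564,0.07],"spin":0.672},{"delta_pos":[0.47,-0.564,0.07],"spin":0.672},{"delta_pos":[0.47,-0.564,0.07],"spin":0.672},{"delta_pos":[0.47,-0.564,0.07],"spin":0.672}]' -1 20
python3 -c "
from h import *
plan(.456,.128,.15,-.32)"
```

```text
t: 2.5
tool_pos: [0.3741, -0.0941, 0.1716]
orientation: [3.101, -0.502, 0.003]
force: [1.6, -0.8, 0.2]
opening: 0.093
delta [ 0.0077 -0.2366  0.0216] spin -0.0007 curyaw -0.3207
```

```bash
python3 -m pendant '[{"delta_pos":[0.008,-0.237,0.06],"spin":0},{"delta_pos":[0.008,-0.237,0.06],"spin":0},{"delta_pos":[0.008,-0.237,0.06],"spin":0},{"delta_pos":[0.008,-0.237,0.06],"spin":0},{"delta_pos":[0.008,-0.237,0.06],"spin":0},{"delta_pos":[0.008,-0.237,0.06],"spin":0},{"delta_pos":[0.008,-0.237,0.06],"spin":0}]'
python3 -c "
from h import *
look('c')
i=cv2.imread('pics/c_scene.png'); cv2.imwrite('pics/c_s2.png',cv2.resize(i[190:300,220:340],None,fx=6,fy=5))
plan(.456,.128,.008,-.32)"
```

```text
t: 3.2
tool_pos: [0.4559, 0.1291, 0.1109]
orientation: [3.101, -0.497, -0.0]
force: [0.6, 0.3, -0.7]
opening: 0.0932
delta [-0.0008 -0.0002  0.1039] spin -0.0009 curyaw -0.3209
```

View pics/c_s2.png

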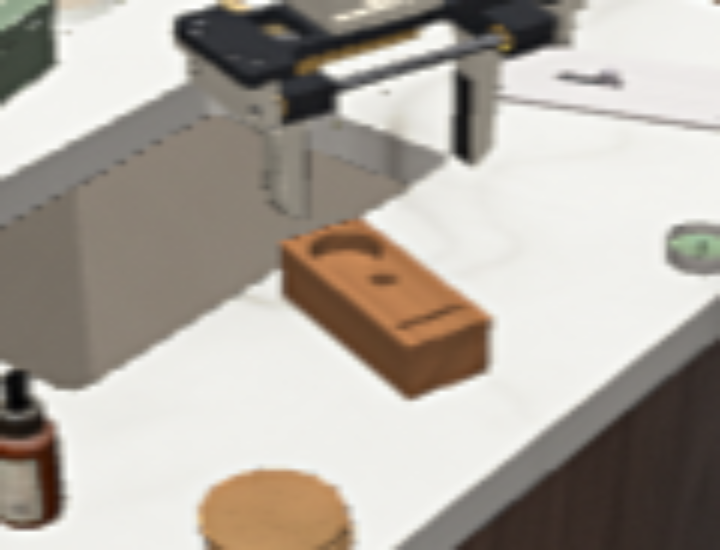

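The gripper straddles the stand correctly (stand at crop (385,310), fingers on both sides). Descend and grip.

```bash
python3 -m pendant '[{"delta_pos":[0,0,0.04],"spin":0},{"delta_pos":[0,0,0.08],"spin":0},{"delta_pos":[0,0,0.103],"spin":0},{"delta_pos":[0,0,0.103],"spin":0},{"delta_pos":[0,0,0.103],"spin":0}]' -1
python3 -m pendant '[{"delta_pos":[0,0,0],"spin":0},{"delta_pos":[0,0,0],"spin":0},{"delta_pos":[0,0,0],"spin":0},{"delta_pos":[0,0,0],"spin":0},{"delta_pos":[0,0,0],"spin":0},{"delta_pos":[0,0,0],"spin":0},{"delta_pos":[0,0,0],"spin":0},{"delta_pos":[0,0,0],"spin":0}]' 1 20
python3 -m pendant '[{"delta_pos":[0,0,-0.03],"spin":0},{"delta_pos":[0,0,-0.07],"spin":0},{"delta_pos":[0,0,-0.1],"spin":0},{"delta_pos":[0,0,-0.1],"spin":0},{"delta_pos":[0,0,-0.1],"spin":0}]'
python3 -c "
from h import *
o=look('d')
for c in o:
  for l in ('stand_center','stand_well'):
    for m in robot.mark_of(c,l)[:1]: print(c,l,m['score'],w(o[c],m['location']))
i=cv2.imread('pics/d_scene.png'); cv2.imwrite('pics/d_s2.png',cv2.resize(i[170:280,220:340],None,fx=6,fy=5))
plan(*fromplate([0,0]),.11,PY)"
```

```text
t: 3.8
tool_pos: [0.4571, 0.1266, 0.0099]
orientation: [3.1, -0.505, 0.004]
force: [0.1, -0.6, 1.0]
opening: 0.0928
t: 4.6
tool_pos: [0.4571, 0.1267, 0.01]
orientation: [3.1, -0.504, 0.004]
force: [-0.3, 0.8, 2.4]
opening: 0.0497
t: 5.1
tool_pos: [0.457, 0.1268, 0.1099]
orientation: [3.101, -0.504, 0.005]
force: [-0.9, -0.1, -3.1]
opening: 0.0495
scene stand_center 0.71 [0.45263359 0.12948145 0.11872259]
scene stand_well 0.74 [0.48846728 0.3517388  0.05188616]
top stand_center 0.64 [0.45215177 0.12489743 0.11413259]
delta [ 0.1522  0.2717 -0.0012] spin -0.6904 curyaw -0.3227
```

View pics/d_s2.png

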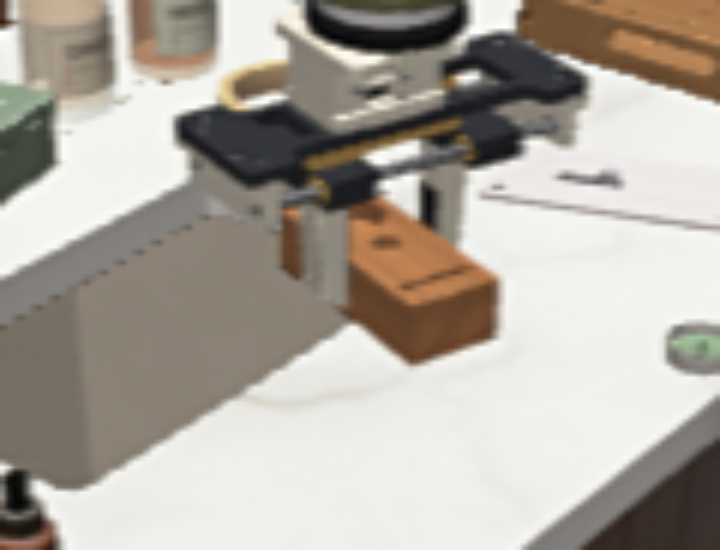

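View pics/d_top.png

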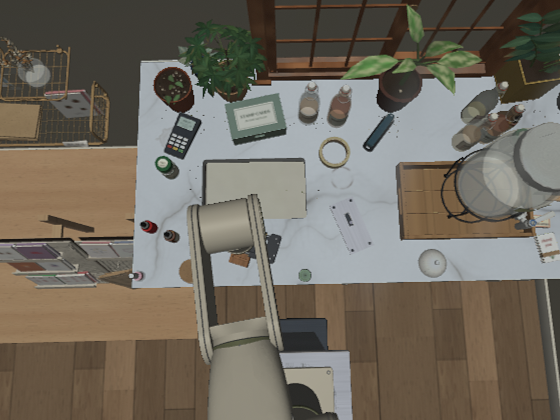

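```bash
python3 -c "
from h import *
np.set_printoptions(precision=4,suppress=True)
d=robot.read_camera('scene');s=robot.read_state();t=s['tool_pos'];yw=-.3227
f=lambda x,y:(220+(x+.5)/6-.5,170+(y+.5)/5-.5)
for n,q in (('hole',(386,242)),('cornerA',(413,308)),('cornerB',(497,280))):
  X=ray(d,f(*q),t[2]+.032); v=X[:2]-t[:2]; print(n,X,np.cos(yw)*v[0]+np.sin(yw)*v[1],-np.sin(yw)*v[0]+np.cos(yw)*v[1])
"
```

```text
hole [0.4571 0.1258 0.1408] 0.0013345424932208042 -0.0005221341243169438
cornerA [0.4075 0.1693 0.1408] -0.059602636856181786 0.025059446224566868
cornerB [0.393  0.1233 0.1408] -0.05870191591221198 -0.023140358085113565
```

```bash
python3 -c "
from h import *
np.set_printoptions(precision=4,suppress=True)
for c in ('top','scene'):
  d=robot.read_camera(c); g=cv2.cvtColor(d['color'],cv2.COLOR_BGR2GRAY).astype(float)
  Q=[]
  for X in ([0.5693,-0.13],[0.59,-0.183],[0.46,-0.234],[0.439,-0.181]):
    u=px(d,[*X,.006]); x0,y0=np.round(u).astype(int); p=g[y0-4:y0+5,x0-4:x0+5]; wt=np.clip(np.median(p)-8-p,0,None)
    yy,xx=np.mgrid[-4:5,-4:5]
    q=(x0+(wt*xx).sum()/wt.sum(),y0+(wt*yy).sum()/wt.sum()); Q.append(ray(d,q,.006)); print(c,u,q)
  Q=np.array(Q);ax=(Q[0]+Q[1]-Q[2]-Q[3])[:2]; print(Q,Q.mean(0),np.arctan2(ax[1],ax[0]),np.linalg.norm(ax)/2, np.linalg.norm(Q[0]-Q[1]))
"
```

```text
top [334.0231 206.9524] (np.float64(333.0829420970266), np.float64(207.2378716744914))
top [351.2103 199.8857] (np.float64(350.28125), np.float64(200.03645833333334))
top [370.3361 242.4163] (np.float64(369.2072936660269), np.float64(242.7907869481766))
top [352.9193 249.8487] (np.float64(351.9026687598116), np.float64(250.04238618524332))
[[ 0.5685 -0.1271  0.006 ]
 [ 0.5896 -0.1802  0.006 ]
 [ 0.459  -0.2306  0.006 ]
 [ 0.4385 -0.178   0.006 ]] [ 0.5139 -0.179   0.006 ] 0.3705059819851 0.13980054864067679 0.05708278433529119
scene [302.4023 207.326 ] (np.float64(301.35766423357666), np.float64(206.2978102189781))
scene [306.1602 199.5801] (np.float64(304.2347977887693), np.float64(198.40209485016))
scene [343.075 205.498] (np.float64(343.6904109589041), np.float64(205.45205479452054))
scene [340.4911 213.642 ] (np.float64(339.9781576448243), np.float64(214.55745489078822))
[[ 0.5764 -0.1333  0.006 ]
 [ 0.6006 -0.1854  0.006 ]
 [ 0.4584 -0.2357  0.006 ]
 [ 0.4373 -0.1748  0.006 ]] [ 0.5182 -0.1823  0.006 ] 0.3152126786194583 0.14791650820954733 0.05748531007092375
```

```bash
sed -i 's/^C=.*/C=np.array([0.5147,-0.1812]); PY=0.371/' h.py; python3 -c "
from h import *
plan(*fromplate([-.006,0]),.11,PY)"
```

```text
delta [ 1.482e-01  2.774e-01 -2.000e-04] spin -0.6936 curyaw -0.3226
```

```bash
python3 -m pendant '[{"delta_pos":[0.148,0.277,0],"spin":-0.694},{"delta_pos":[0.148,0.277,0],"spin":-0.694},{"delta_pos":[0.148,0.277,0],"spin":-0.694},{"delta_pos":[0.148,0.277,0],"spin":-0.694},{"delta_pos":[0.148,0.277,0],"spin":-0.694},{"delta_pos":[0.148,0.277,0],"spin":-0.694},{"delta_pos":[0.148,0.277,0],"spin":-0.694},{"delta_pos":[0.148,0.277,0],"spin":-0.694},{"delta_pos":[0.148,0.277,0],"spin":-0.694},{"delta_pos":[0.148,0.277,0],"spin":-0.694}]'
python3 -c "
from h import *
plan(*fromplate([-.006,0]),.04,PY)"
```

```text
t: 6.55
tool_pos: [0.5087, -0.1821, 0.1093]
orientation: [3.087, 0.58, 0.001]
force: [-0.0, 0.5, -2.7]
opening: 0.0497
delta [-0.0001  0.0013  0.0693] spin 0.0006 curyaw 0.3716
```

```bash
python3 -m pendant '[{"delta_pos":[0,0.001,0.04],"spin":0},{"delta_pos":[0,0.001,0.07],"spin":0},{"delta_pos":[0,0.001,0.07],"spin":0},{"delta_pos":[0,0.001,0.07],"spin":0}]'
python3 -c "
from h import *
look('e')
i=cv2.imread('pics/e_scene.png'); cv2.imwrite('pics/e_s2.png',cv2.resize(i[165:225,285:361],None,fx=10,fy=10,interpolation=cv2.INTER_CUBIC))
i=cv2.imread('pics/e_top.png'); cv2.imwrite('pics/e_t2.png',cv2.resize(i[190:265,310:385],None,fx=8,fy=8,interpolation=cv2.INTER_CUBIC))
plan(*fromplate([-.006,0]),.04,PY)"
```

```text
t: 6.95
tool_pos: [0.5087, -0.1817, 0.0394]
orientation: [-3.086, -0.583, 0.001]
force: [0.5, -0.6, -1.3]
opening: 0.0498
delta [-0.0015 -0.0003  0.0015] spin 0.0016 curyaw 0.3726
```

View pics/e_s2.png

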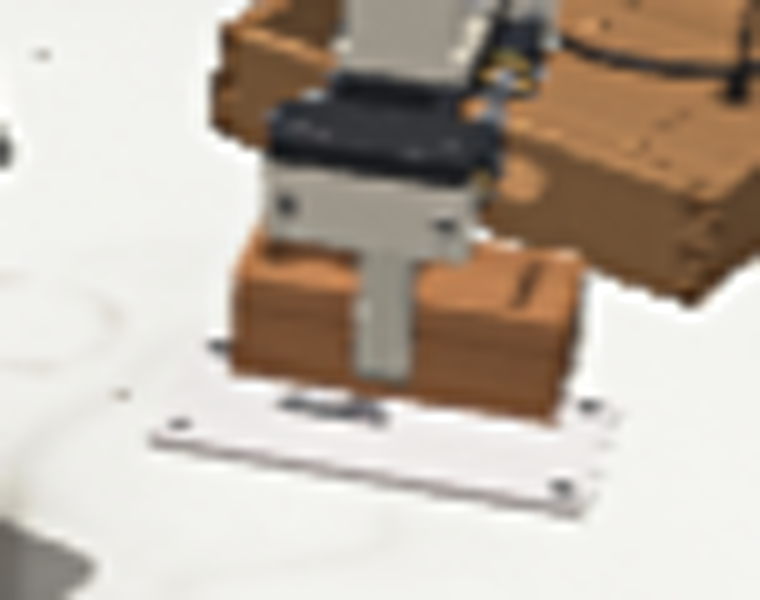

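View pics/e_t2.png

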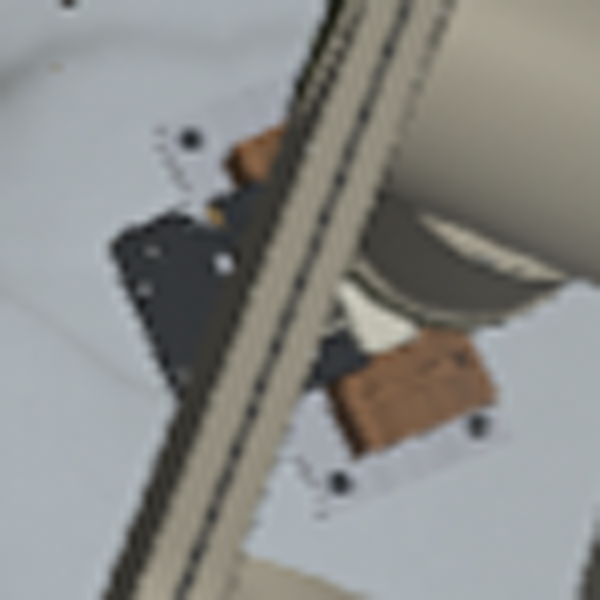

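```bash
python3 -c "
from h import *
np.set_printoptions(precision=4,suppress=True)
s=robot.read_state();t=s['tool_pos']
def fit(P):
  P=np.array(P);c=P.mean(0)[:2];ax=(P[0]+P[1]-P[2]-P[3])[:2];return c,np.arctan2(ax[1],ax[0]),np.linalg.norm(ax)/2
def loc(X,c,a):
  v=X[:2]-c;return np.array([np.cos(a)*v[0]+np.sin(a)*v[1],-np.sin(a)*v[0]+np.cos(a)*v[1]])
d=robot.read_camera('scene');f=lambda x,y:(285+(x+.5)/10-.5,165+(y+.5)/10-.5)
P=[ray(d,f(*q),.006) for q in((180,424),(218,346),(588,405),(562,487))];c,a,L=fit(P);print('scene plate',c,a,L)
for q,z in(((232,374),t[2]-.01),((553,420),t[2]-.01),((238,285),t[2]+.032),((568,318),t[2]+.032),((583,262),t[2]+.032)): print(loc(ray(d,f(*q),z),c,a), 'vs tcp',loc(ray(d,f(*q),z),t[:2],.3726))
d=robot.read_camera('top');f=lambda x,y:(310+(x+.5)/8-.5,190+(y+.5)/8-.5)
c,a=np.array([.5141,-.179]),.3697
for q,z in(((190,138),.006),((478,425),.006),((340,482),.006),((495,395),t[2]+.032),((465,330),t[2]+.032),((360,452),t[2]-.01)): print('top',loc(ray(d,f(*q),z),c,a),'vs tcp',loc(ray(d,f(*q),z),t[:2],.3726))
"
```

```text
scene plate [ 0.5155 -0.1849] 0.3745683198704198 0.14032912157521443
[0.0516 0.0298] vs tcp [0.0554 0.0265]
[-0.0643  0.0261] vs tcp [-0.0605  0.0225]
[0.0493 0.0378] vs tcp [0.0531 0.0344]
[-0.0659  0.0255] vs tcp [-0.062   0.0219]
[-0.0644 -0.0148] vs tcp [-0.0605 -0.0184]
top [0.0704 0.0276] vs tcp [0.0752 0.0299]
top [-0.0699 -0.0286] vs tcp [-0.0653 -0.0259]
top [-0.0697  0.0276] vs tcp [-0.0649  0.0303]
top [-0.0629 -0.0238] vs tcp [-0.0583 -0.0211]
top [-0.0379 -0.0235] vs tcp [-0.0332 -0.0209]
top [-0.0626  0.0208] vs tcp [-0.0579  0.0235]
```

```bash
python3 -m pendant '[{"delta_pos":[0,0,0.006],"spin":0},{"delta_pos":[0,0,0.0105],"spin":0},{"delta_pos":[0,0,0.0125],"spin":0},{"delta_pos":[0,0,0.013],"spin":0}]' 1 12
python3 -m pendant '[{"delta_pos":[0,0,0.001],"spin":0},{"delta_pos":[0,0,0.001],"spin":0}]'
```

```text
t: 7.55
tool_pos: [0.5104, -0.1833, 0.0281]
orientation: [3.086, 0.581, 0.004]
force: [0.5, 0.0, -2.0]
opening: 0.0499
t: 7.75
tool_pos: [0.5101, -0.1833, 0.0267]
orientation: [3.086, 0.581, 0.003]
force: [-0.3, 0.1, -3.1]
opening: 0.0499
```

```bash
python3 -m pendant '[{"delta_pos":[0,0,0.0015],"spin":0},{"delta_pos":[0,0,0.0015],"spin":0},{"delta_pos":[0,0,0.0015],"spin":0}]'
python3 -c "
from h import *
np.set_printoptions(precision=4,suppress=True)
s=robot.read_state();t=s['tool_pos'];print(t,s['force'],toplate(t))"
```

```text
t: 8.05
tool_pos: [0.5104, -0.1835, 0.0259]
orientation: [3.086, 0.58, 0.004]
force: [-3.0, 1.4, 5.0]
opening: 0.0501
[ 0.5104 -0.1835  0.0259] [-2.99    1.4341  4.9922] [-0.0048 -0.0006]
```

```bash
python3 -m pendant '[{"delta_pos":[0.002,0,0.001],"spin":0},{"delta_pos":[0.004,0,0.001],"spin":0},{"delta_pos":[0.006,0,0.001],"spin":0},{"delta_pos":[0.006,0,0.001],"spin":0}]'
python3 -m pendant '[{"delta_pos":[0.001,0,0.001],"spin":0},{"delta_pos":[0.002,0,0.001],"spin":0},{"delta_pos":[0.003,0,0.001],"spin":0},{"delta_pos":[0.003,0,0.001],"spin":0}]'
python3 -m pendant '[{"delta_pos":[0.001,0,0.001],"spin":0},{"delta_pos":[0.002,0,0.001],"spin":0},{"delta_pos":[0.003,0,0.001],"spin":0},{"delta_pos":[0.003,0,0.001],"spin":0}]'
python3 -c "
from h import *
np.set_printoptions(precision=4,suppress=True)
s=robot.read_state();t=s['tool_pos'];print(t,s['force'],toplate(t))"
```

```text
t: 8.45
tool_pos: [0.5162, -0.182, 0.0256]
orientation: [3.084, 0.58, 0.004]
force: [-3.9, -1.9, 6.7]
opening: 0.0497
t: 8.85
tool_pos: [0.519, -0.1814, 0.0253]
orientation: [3.084, 0.58, 0.003]
force: [-5.3, -0.5, 7.1]
opening: 0.0498
t: 9.25
tool_pos: [0.5219, -0.1808, 0.025]
orientation: [3.083, 0.58, 0.003]
force: [-4.1, -1.0, 6.4]
opening: 0.0498
[ 0.5219 -0.1808  0.025 ] [-4.0901 -1.0174  6.3851] [ 0.0068 -0.0023]
```

```bash
python3 -m pendant '[{"delta_pos":[0.001,0,0.001],"spin":0},{"delta_pos":[0.002,0,0.001],"spin":0},{"delta_pos":[0.003,0,0.001],"spin":0},{"delta_pos":[0.003,0,0.001],"spin":0}]'
python3 -m pendant '[{"delta_pos":[0.001,0,0.001],"spin":0},{"delta_pos":[0.002,0,0.001],"spin":0},{"delta_pos":[0.003,0,0.001],"spin":0},{"delta_pos":[0.003,0,0.001],"spin":0}]'
python3 -c "
from h import *
np.set_printoptions(precision=4,suppress=True)
s=robot.read_state();t=s['tool_pos'];print(t,s['force'],toplate(t))
look('f')
i=cv2.imread('pics/f_scene.png'); cv2.imwrite('pics/f_s2.png',cv2.resize(i[165:225,285:361],None,fx=10,fy=10,interpolation=cv2.INTER_CUBIC))
"
```

```text
t: 9.65
tool_pos: [0.5249, -0.1802, 0.0245]
orientation: [3.082, 0.58, 0.003]
force: [-3.2, -0.4, 5.3]
opening: 0.0499
t: 10.05
tool_pos: [0.5279, -0.1793, 0.0239]
orientation: [3.082, 0.58, 0.004]
force: [-2.1, -0.7, 4.7]
opening: 0.0501
[ 0.5279 -0.1793  0.0239] [-2.1247 -0.7223  4.7236] [ 0.013  -0.0031]
```

View pics/f_s2.png

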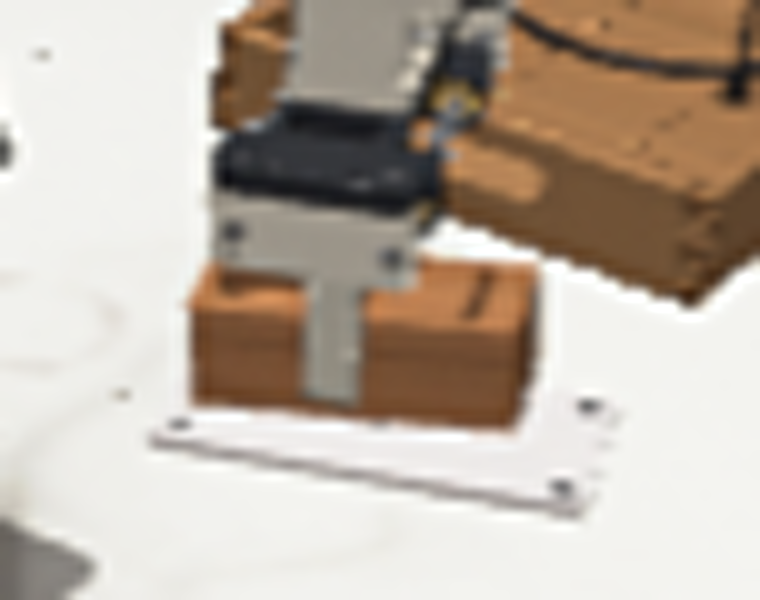

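```bash
cat >> h.py <<'E'
def fit(P):
  P=np.array(P);c=P.mean(0)[:2];ax=(P[0]+P[1]-P[2]-P[3])[:2];return c,np.arctan2(ax[1],ax[0])
def loc(X,c,a):
  v=X[:2]-c;return np.array([np.cos(a)*v[0]+np.sin(a)*v[1],-np.sin(a)*v[0]+np.cos(a)*v[1]])
fs=lambda x,y:(285+(x+.5)/10-.5,165+(y+.5)/10-.5)
def sc(d,q,z):
  P=[ray(d,fs(*k),.006) for k in((180,424),(218,346),(588,405),(562,487))];c,a=fit(P);return loc(ray(d,fs(*q),z),c,a)
E
python3 -c "
from h import *
np.set_printoptions(precision=4,suppress=True)
d=robot.read_camera('scene')
for z in(.006,.009): print(z,sc(d,(190,405),z))
for z in(.014,.018,.022): print(z,sc(d,(515,432),z))
for z in (.05,.056,.06): print(z,sc(d,(190,303),z), sc(d,(520,328),z+.007),sc(d,(538,266),z+.007))
i=cv2.imread('pics/f_top.png'); cv2.imwrite('pics/f_t2.png',cv2.resize(i[190:265,310:385],None,fx=8,fy=8,interpolation=cv2.INTER_CUBIC))
"
```

```text
0.006 [0.07  0.015]
0.009 [0.0689 0.0197]
0.014 [-0.0493  0.0102]
0.018 [-0.0501  0.0166]
0.022 [-0.0509  0.0229]
0.05 [0.0713 0.0162] [-0.0475  0.0095] [-0.046  -0.0359]
0.056 [0.069  0.0261] [-0.0488  0.0196] [-0.0473 -0.0255]
0.06 [0.0675 0.0327] [-0.0496  0.0263] [-0.0481 -0.0185]
```

View pics/f_t2.png

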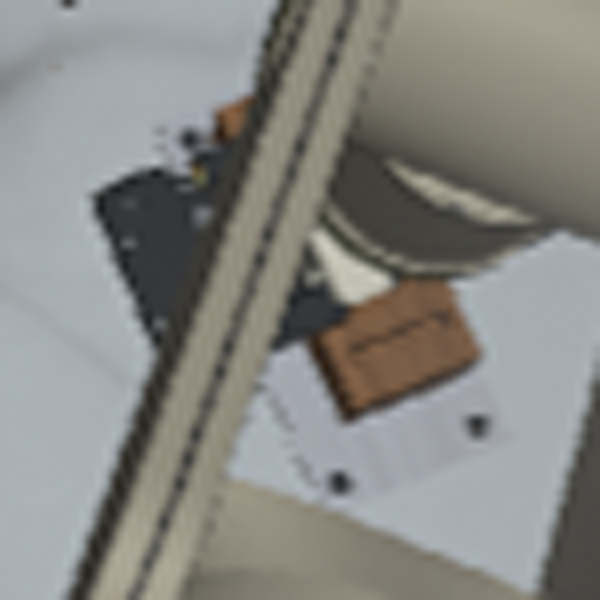

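```bash
python3 -c "
from h import *
np.set_printoptions(precision=4,suppress=True)
d=robot.read_camera('top');f=lambda x,y:(310+(x+.5)/8-.5,190+(y+.5)/8-.5)
c,a=np.array([.5141,-.179]),.3697;t=robot.read_state()['tool_pos']
for q,z in(((479,352),.062),((447,283),.06),((346,412),.062),((312,342),.06)): print('top',loc(ray(d,f(*q),z),c,a),'vs tcp',loc(ray(d,f(*q),z),t[:2],.371))
cv2.imwrite('pics/f_t3.png',cv2.resize(d['color'][218:256,338:380],None,fx=15,fy=15,interpolation=cv2.INTER_CUBIC))
"
```

```text
top [-0.0466 -0.0275] vs tcp [-0.0594 -0.0221]
top [-0.0195 -0.0275] vs tcp [-0.0323 -0.0222]
top [-0.0481  0.0252] vs tcp [-0.0609  0.0306]
top [-0.0205  0.026 ] vs tcp [-0.0333  0.0313]
```

View pics/f_t3.png

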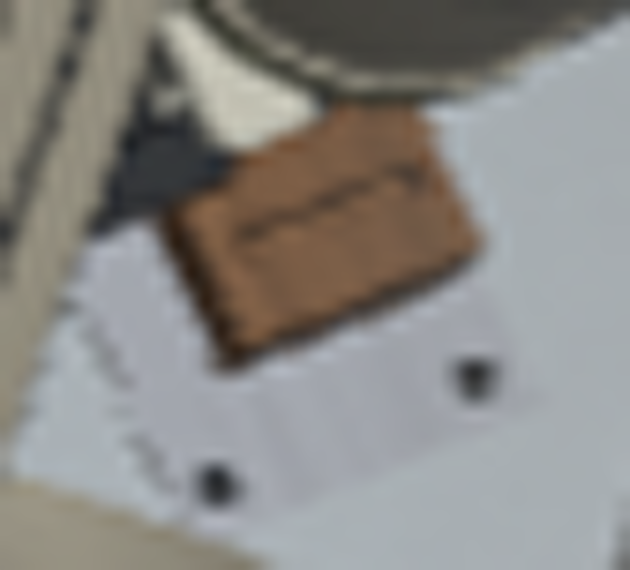

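```bash
python3 -c "
from h import *
np.set_printoptions(precision=4,suppress=True)
d=robot.read_camera('top');f=lambda x,y:(338+(x+.5)/15-.5,218+(y+.5)/15-.5)
c,a=np.array([.5141,-.179]),.3697
for q,z in(((481,243),.061),((435,115),.06),((241,347),.061),((185,215),.06),((222,374),.018)): print('top',loc(ray(d,f(*q),z),c,a))
"
```

```text
top [-0.0472 -0.0279]
top [-0.0214 -0.0301]
top [-0.0479  0.0225]
top [-0.0207  0.022 ]
top [-0.0503  0.0202]
```

```bash
python3 -m pendant '[{"delta_pos":[0,0,-0.004],"spin":0},{"delta_pos":[0.002,-0.003,-0.004],"spin":0},{"delta_pos":[0.002,-0.003,-0.004],"spin":0},{"delta_pos":[0.002,-0.003,-0.004],"spin":0}]'
cat > st.py <<'E'
from h import *
np.set_printoptions(precision=4,suppress=True)
s=robot.read_state();t=s['tool_pos'];print("plate xy",toplate(t),"z",round(t[2],4),"F",s['force'],"yaw",round(2*np.arctan2(*s['orientation'][[1,0]]),3))
E
python3 st.py
```

```text
t: 10.7
tool_pos: [0.5285, -0.1754, 0.0273]
orientation: [3.082, 0.58, 0.004]
force: [0.1, -0.5, -2.6]
opening: 0.0499
plate xy [0.0149 0.0005] z 0.0273 F [ 0.0558 -0.5052 -2.6102] yaw 0.372
```

```bash
python3 -m pendant '[{"delta_pos":[0,0.0005,0.002],"spin":0},{"delta_pos":[0,0.0005,0.003],"spin":0},{"delta_pos":[0,0.0005,0.003],"spin":0}]'
python3 st.py
python3 -m pendant '[{"delta_pos":[-0.001,0,0.001],"spin":0},{"delta_pos":[-0.002,0,0.001],"spin":0},{"delta_pos":[-0.003,0,0.001],"spin":0},{"delta_pos":[-0.003,0,0.001],"spin":0}]'
python3 st.py
python3 -m pendant '[{"delta_pos":[-0.001,0,0.001],"spin":0},{"delta_pos":[-0.002,0,0.001],"spin":0},{"delta_pos":[-0.003,0,0.001],"spin":0},{"delta_pos":[-0.003,0,0.001],"spin":0}]'
python3 st.py
```

```text
t: 11.0
tool_pos: [0.5283, -0.1757, 0.0239]
orientation: [3.082, 0.58, 0.003]
force: [0.0, -0.9, -2.7]
opening: 0.05
plate xy [0.0147 0.0001] z 0.0239 F [ 0.0485 -0.9337 -2.6924] yaw 0.372
t: 11.4
tool_pos: [0.5254, -0.1769, 0.0229]
orientation: [3.082, 0.58, 0.002]
force: [-0.7, -0.4, -2.1]
opening: 0.0496
plate xy [0.0115 0.0001] z 0.0229 F [-0.6634 -0.3709 -2.1343] yaw 0.372
t: 11.8
tool_pos: [0.5236, -0.1777, 0.0222]
orientation: [3.082, 0.58, 0.006]
force: [4.0, 2.0, -5.1]
opening: 0.0498
plate xy [0.0096 0.    ] z 0.0222 F [ 3.9915  2.0441 -5.1012] yaw 0.372
```

```bash
python3 -m pendant '[{"delta_pos":[0,0,0.001],"spin":0},{"delta_pos":[0,0,0.002],"spin":0},{"delta_pos":[0,0,0.002],"spin":0}]'
python3 st.py
python3 -m pendant '[{"delta_pos":[0,0,0.001],"spin":0},{"delta_pos":[0,0,0.002],"spin":0},{"delta_pos":[0,0,0.002],"spin":0}]'
python3 st.py
```

```text
t: 12.1
tool_pos: [0.5238, -0.1777, 0.0202]
orientation: [3.082, 0.58, 0.007]
force: [2.3, 0.5, -1.7]
opening: 0.0499
plate xy [ 0.0097 -0.0001] z 0.0202 F [ 2.3268  0.5168 -1.6797] yaw 0.372
t: 12.4
tool_pos: [0.5238, -0.1778, 0.0182]
orientation: [3.082, 0.58, 0.007]
force: [1.3, 0.7, -1.5]
opening: 0.0497
plate xy [ 0.0097 -0.0002] z 0.0182 F [ 1.3281  0.6752 -1.4931] yaw 0.372
```

It is going down without resistance, so the hole is over the pin. Continue until it seats.

```bash
python3 -m pendant '[{"delta_pos":[0,0,0.001],"spin":0},{"delta_pos":[0,0,0.0015],"spin":0},{"delta_pos":[0,0,0.0015],"spin":0}]'
python3 st.py
python3 -m pendant '[{"delta_pos":[0,0,0.001],"spin":0},{"delta_pos":[0,0,0.0015],"spin":0},{"delta_pos":[0,0,0.0015],"spin":0}]'
python3 st.py
python3 -c "
from h import *
look('g')
i=cv2.imread('pics/g_scene.png'); cv2.imwrite('pics/g_s2.png',cv2.resize(i[165:225,285:361],None,fx=10,fy=10,interpolation=cv2.INTER_CUBIC))
"
```

```text
t: 12.7
tool_pos: [0.5234, -0.1781, 0.0166]
orientation: [3.082, 0.58, 0.005]
force: [-1.6, -1.6, 0.9]
opening: 0.0503
plate xy [ 0.0092 -0.0002] z 0.0166 F [-1.5625 -1.6162  0.9024] yaw 0.372
t: 13.0
tool_pos: [0.5232, -0.1782, 0.0149]
orientation: [3.082, 0.58, 0.005]
force: [-1.6, 0.1, -0.5]
opening: 0.0501
plate xy [ 0.009  -0.0003] z 0.0149 F [-1.5766  0.1169 -0.4884] yaw 0.372
```

View pics/g_s2.png

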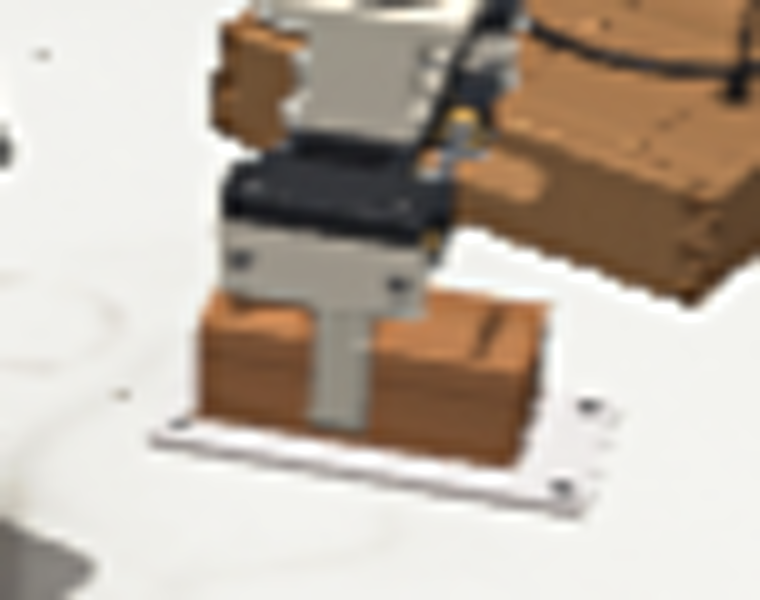

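```bash
python3 -m pendant '[{"delta_pos":[0,0,0.001],"spin":0},{"delta_pos":[0,0,0.001],"spin":0}]'
python3 st.py
python3 -m pendant '[{"delta_pos":[0,0,0],"spin":0},{"delta_pos":[0,0,0],"spin":0},{"delta_pos":[0,0,0],"spin":0},{"delta_pos":[0,0,0],"spin":0},{"delta_pos":[0,0,0],"spin":0}]' -1
python3 -m pendant '[{"delta_pos":[0,0,-0.04],"spin":0},{"delta_pos":[0,0,-0.08],"spin":0},{"delta_pos":[0,0,-0.12],"spin":0},{"delta_pos":[0,0,-0.16],"spin":0},{"delta_pos":[0,0,-0.16],"spin":0}]'
python3 -c "
from h import *
plan(.489,.35,.19,0.371)"
```

```text
t: 13.3
tool_pos: [0.5235, -0.1781, 0.0145]
orientation: [3.082, 0.58, 0.005]
force: [-5.0, 0.4, 7.8]
opening: 0.0503
plate xy [ 0.0093 -0.0003] z 0.0145 F [-5.0017  0.4146  7.7634] yaw 0.372
t: 13.8
tool_pos: [0.5235, -0.178, 0.0144]
orientation: [3.082, 0.58, 0.005]
force: [-0.2, 0.2, -0.0]
opening: 0.0851
t: 14.3
tool_pos: [0.5265, -0.1789, 0.1819]
orientation: [3.076, 0.579, 0.02]
force: [0.6, -0.1, 1.5]
opening: 0.0931
delta [ 0.1574 -0.5062 -0.0136] spin 0.001 curyaw 0.372
```

```bash
python3 -m pendant '[{"delta_pos":[0.157,-0.506,-0.015],"spin":-0.82},{"delta_pos":[0.157,-0.506,-0.015],"spin":-0.82},{"delta_pos":[0.157,-0.506,-0.015],"spin":-0.82},{"delta_pos":[0.157,-0.506,-0.015],"spin":-0.82},{"delta_pos":[0.157,-0.506,-0.015],"spin":-0.82},{"delta_pos":[0.157,-0.506,-0.015],"spin":-0.82},{"delta_pos":[0.157,-0.506,-0.015],"spin":-0.82},{"delta_pos":[0.157,-0.506,-0.015],"spin":-0.82},{"delta_pos":[0.157,-0.506,-0.015],"spin":-0.82},{"delta_pos":[0.157,-0.506,-0.015],"spin":-0.82}]'
python3 -c "
from h import *
np.set_printoptions(precision=4,suppress=True)
o=look('k')
for c in o:
  for l in ('stand_center','stand_well','bottle_center'):
    for m in robot.mark_of(c,l)[:2]: print(c,l,round(m['score'],2),w(o[c],m['location']))
i=cv2.imread('pics/k_scene.png'); cv2.imwrite('pics/k_s2.png',cv2.resize(i[165:225,285:361],None,fx=10,fy=10,interpolation=cv2.INTER_CUBIC))
i=cv2.imread('pics/k_top.png'); cv2.imwrite('pics/k_t2.png',cv2.resize(i[190:265,310:385],None,fx=8,fy=8,interpolation=cv2.INTER_CUBIC))
plan(.4895,.3495,.19,1.19)"
```

```text
t: 15.3
tool_pos: [0.4897, 0.3234, 0.1899]
orientation: [2.587, 1.755, 0.01]
force: [1.9, -0.4, -0.5]
opening: 0.0935
scene stand_center 0.96 [ 0.5192 -0.1738  0.0267]
scene stand_well 0.93 [ 0.5507 -0.1655  0.0354]
scene stand_well 0.17 [ 0.6898  0.3555 -0.0004]
scene bottle_center 0.83 [0.4884 0.3524 0.0547]
top stand_center 0.76 [ 0.5199 -0.1797  0.0238]
top stand_well 0.86 [ 0.5561 -0.1643  0.028 ]
top bottle_center 0.58 [0.4933 0.3507 0.051 ]
delta [ 0.0269 -0.0122  0.    ] spin 0.0001 curyaw 1.1901
```

View pics/k_s2.png

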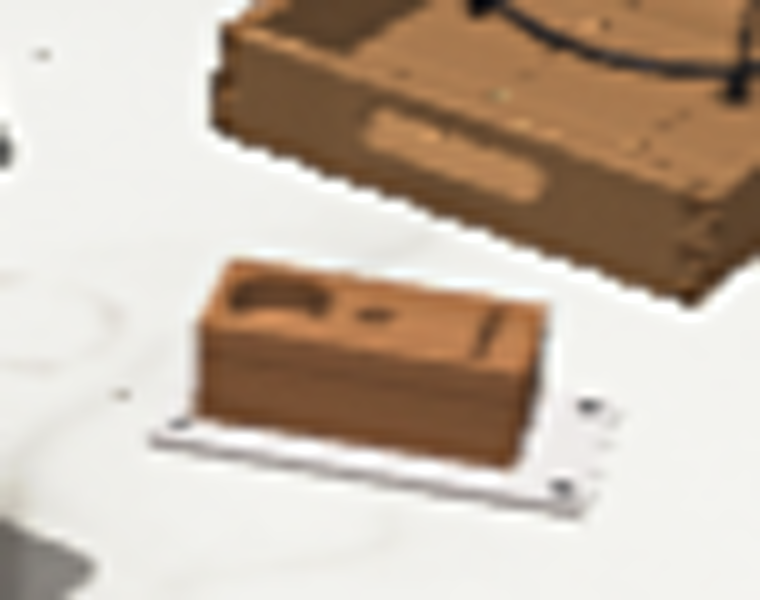

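View pics/k_t2.png

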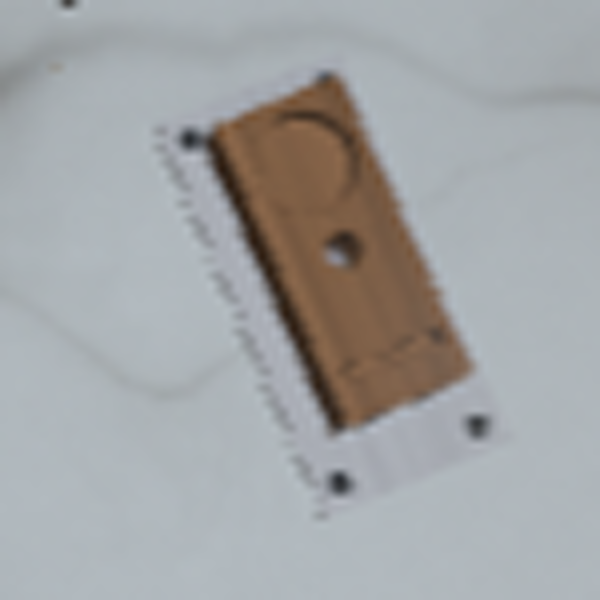

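View pics/k_scene.png

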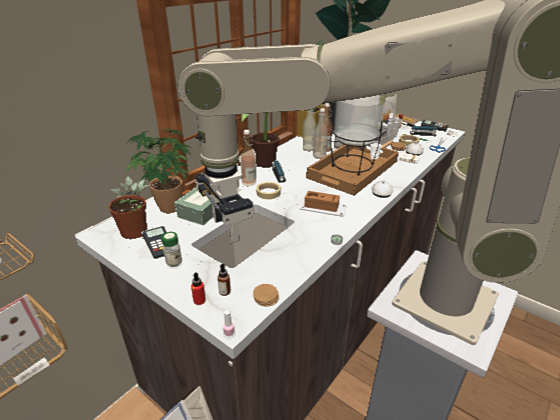

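```bash
python3 -c "
from h import *
i=cv2.imread('pics/k_scene.png'); cv2.imwrite('pics/k_b.png',cv2.resize(i[255:315,180:245],None,fx=9,fy=9,interpolation=cv2.INTER_CUBIC))
i=cv2.imread('pics/a_top.png'); cv2.imwrite('pics/k_bt.png',cv2.resize(i[215:255,135:190],None,fx=12,fy=12,interpolation=cv2.INTER_CUBIC))
d=robot.read_camera('scene');t=robot.read_camera('top')
for n,dd in(('scene',d),('top',t)): print([px(dd,[.49,.3505,z]) for z in (0,.07,.102)])
"
```

```text
[array([223.79584284, 291.83977562]), array([221.90584567, 272.62687896]), array([220.99605489, 263.37833799])]
[array([174.35254727, 236.54229305]), array([168.08205824, 234.00505984]), array([164.97116624, 232.74629702])]
```

View pics/k_b.png

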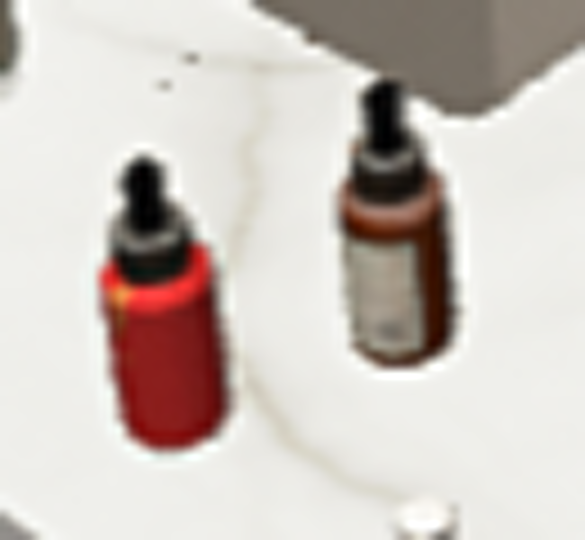

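View pics/k_bt.png

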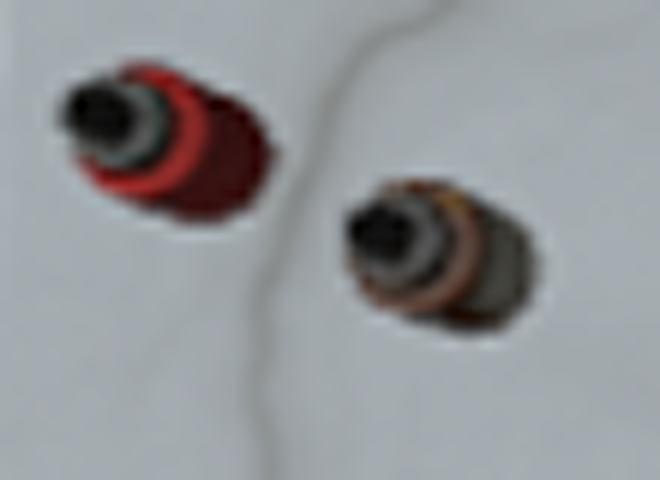

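```bash
python3 -c "
from h import *
np.set_printoptions(precision=4,suppress=True)
d=robot.read_camera('scene');t=robot.read_camera('top')
fd=lambda x,y:(180+(x+.5)/9-.5,255+(y+.5)/9-.5); ft=lambda x,y:(135+(x+.5)/12-.5,215+(y+.5)/12-.5)
print(ray(d,fd(383,88),.101),ray(t,ft(377,230),.101))
print('shoulder',ray(d,fd(391,205),.07),ray(t,ft(412,247),.07))
print('base',ray(d,fd(402,342),0))
"
```

```text
[0.4859 0.3506 0.101 ] [0.4874 0.348  0.101 ]
shoulder [0.4747 0.3617 0.07  ] [0.4868 0.3482 0.07  ]
base [0.4871 0.3517 0.    ]
```

```bash
python3 -c "
from h import *
plan(.487,.3498,.036,1.19)"
```

```text
delta [ 0.0263 -0.0172  0.1543] spin 0.0003 curyaw 1.1903
```

```bash
python3 -m pendant '[{"delta_pos":[0.026,-0.017,0],"spin":0},{"delta_pos":[0.026,-0.017,0],"spin":0},{"delta_pos":[0.026,-0.017,0],"spin":0},{"delta_pos":[0.026,-0.017,0.03],"spin":0},{"delta_pos":[0.026,-0.017,0.06],"spin":0},{"delta_pos":[0.026,-0.017,0.06],"spin":0}]' -1
python3 -c "
from h import *
plan(.487,.3498,.036,1.19)
look('m')
i=cv2.imread('pics/m_scene.png'); cv2.imwrite('pics/m_b.png',cv2.resize(i[235:315,170:260],None,fx=7,fy=7,interpolation=cv2.INTER_CUBIC))"
```

```text
t: 16.5
tool_pos: [0.4831, 0.3477, 0.1254]
orientation: [2.589, 1.752, -0.002]
force: [-0.2, 0.4, -0.2]
opening: 0.0929
delta [0.0043 0.0017 0.0894] spin -0.0003 curyaw 1.1897
```

View pics/m_b.png

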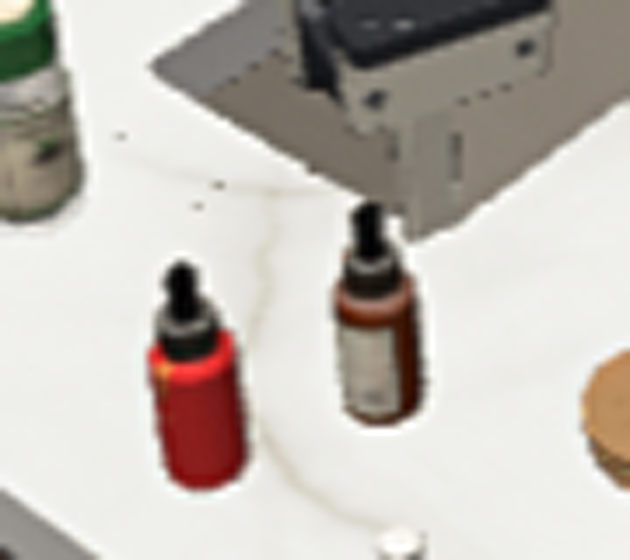

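```bash
python3 -c "
from h import *
np.set_printoptions(precision=4,suppress=True)
d=robot.read_camera('scene');s=robot.read_state();R=Ro.from_rotvec(s['orientation']).as_matrix()
for k in(-.055,0,.055): print(k,(px(d,s['tool_pos']+R[:,1]*k)-[170,235])*7)
"
```

```text
-0.055 [419.5999 228.5262]
0 [358.5657 140.0464]
0.055 [302.0239  58.0792]
```

Finger tips project where they appear. Descend and grip.

```bash
python3 -m pendant '[{"delta_pos":[0.004,0.002,0.02],"spin":0},{"delta_pos":[0.004,0.002,0.05],"spin":0},{"delta_pos":[0.004,0.002,0.08],"spin":0},{"delta_pos":[0.004,0.002,0.089],"spin":0},{"delta_pos":[0.004,0.002,0.089],"spin":0}]'
python3 -c "
from h import *
plan(.487,.3498,.036,1.19)"
python3 -m pendant '[{"delta_pos":[0,0,0],"spin":0},{"delta_pos":[0,0,0],"spin":0},{"delta_pos":[0,0,0],"spin":0},{"delta_pos":[0,0,0],"spin":0},{"delta_pos":[0,0,0],"spin":0},{"delta_pos":[0,0,0],"spin":0},{"delta_pos":[0,0,0],"spin":0},{"delta_pos":[0,0,0],"spin":0},{"delta_pos":[0,0,0],"spin":0},{"delta_pos":[0,0,0],"spin":0}]' 1 12
python3 -c "
from h import *
look('n')
i=cv2.imread('pics/n_scene.png'); cv2.imwrite('pics/n_b.png',cv2.resize(i[235:315,170:260],None,fx=7,fy=7,interpolation=cv2.INTER_CUBIC))"
```

```text
t: 17.15
tool_pos: [0.4909, 0.3521, 0.0428]
orientation: [2.589, 1.751, 0.011]
force: [0.3, -0.9, -0.5]
opening: 0.0928
delta [-0.0035 -0.0029  0.0067] spin -0.0003 curyaw 1.1897
t: 18.15
tool_pos: [0.4908, 0.352, 0.0427]
orientation: [2.589, 1.752, 0.011]
force: [-0.1, 0.4, -1.5]
opening: 0.0321
```

View pics/n_b.png

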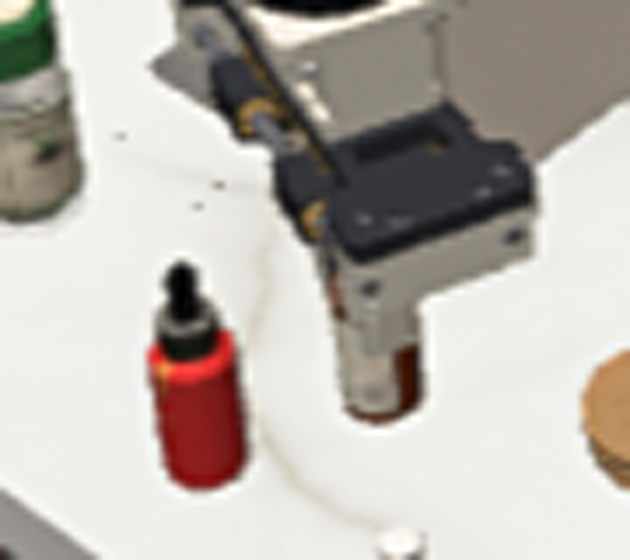

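```bash
python3 -m pendant '[{"delta_pos":[0,0,-0.04],"spin":0},{"delta_pos":[0,0,-0.09],"spin":0},{"delta_pos":[0,0,-0.13],"spin":0},{"delta_pos":[0,0,-0.13],"spin":0},{"delta_pos":[0,0,-0.13],"spin":0}]'
python3 -c "
from h import *
plan(.557,-.165,.175,1.19)"
```

```text
t: 18.75
tool_pos: [0.4897, 0.3538, 0.1741]
orientation: [2.588, 1.751, 0.016]
force: [0.1, 0.1, -1.1]
opening: 0.0319
delta [-0.4565  0.2553  0.0044] spin -0.0002 curyaw 1.1898
```

```bash
python3 -m pendant '[{"delta_pos":[-0.457,0.255,0.0],"spin":0},{"delta_pos":[-0.457,0.255,0.0],"spin":0},{"delta_pos":[-0.457,0.255,0.0],"spin":0},{"delta_pos":[-0.457,0.255,0.0],"spin":0},{"delta_pos":[-0.457,0.255,0.0],"spin":0},{"delta_pos":[-0.457,0.255,0.0],"spin":0},{"delta_pos":[-0.457,0.255,0.0],"spin":0},{"delta_pos":[-0.457,0.255,0.0],"spin":0},{"delta_pos":[-0.457,0.255,0.0],"spin":0},{"delta_pos":[-0.457,0.255,0.0],"spin":0}]'
python3 -c "
from h import *
plan(.557,-.165,.15,1.19)"
```

```text
t: 19.75
tool_pos: [0.552, -0.1442, 0.1764]
orientation: [2.591, 1.753, 0.012]
force: [0.9, 1.2, -0.8]
opening: 0.0324
delta [-0.0175  0.012   0.0266] spin -0.0004 curyaw 1.1896
```

```bash
python3 -m pendant '[{"delta_pos":[-0.0175,0.012,0.02],"spin":0},{"delta_pos":[-0.0175,0.012,0.05],"spin":0},{"delta_pos":[-0.0175,0.012,0.065],"spin":0},{"delta_pos":[-0.0175,0.012,0.065],"spin":0},{"delta_pos":[-0.0175,0.012,0.065],"spin":0}]'
python3 -c "
from h import *
plan(.557,-.165,.0747,1.19)
look('p')
for c,(a,b,e,f) in dict(scene=(145,235,270,370),top=(180,265,310,400)).items():
  i=cv2.imread(f'pics/p_{c}.png'); cv2.imwrite(f'pics/p_{c}2.png',cv2.resize(i[a:b,e:f],None,fx=7,fy=6.5,interpolation=cv2.INTER_CUBIC))"
```

```text
t: 20.25
tool_pos: [0.557, -0.1644, 0.1112]
orientation: [2.592, 1.755, 0.011]
force: [0.3, 0.3, -1.2]
opening: 0.0322
delta [-0.0005 -0.0003  0.0365] spin 0.0006 curyaw 1.1906
```

View pics/p_scene2.png

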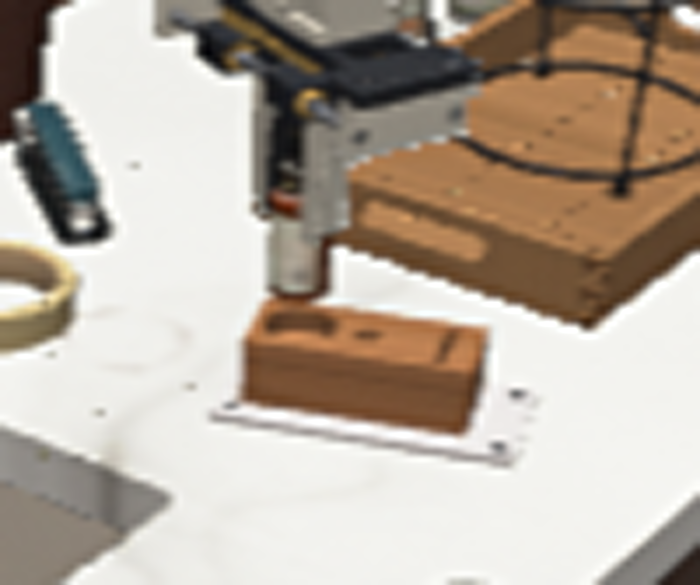

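View pics/p_top2.png

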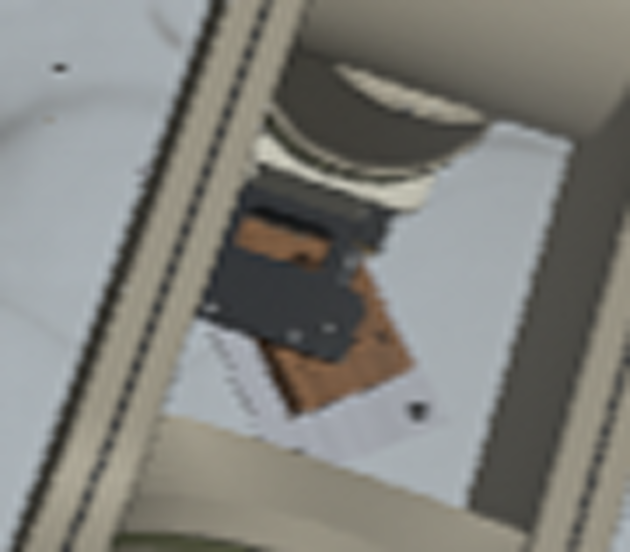

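```bash
python3 -c "
from h import *
np.set_printoptions(precision=4,suppress=True)
d=robot.read_camera('scene');t=robot.read_state()['tool_pos']
f=lambda x,y:(270+(x+.5)/7-.5,145+(y+.5)/6.5-.5)
B=lambda X,r,z:np.array([px(d,[X[0]+r*np.cos(k),X[1]+r*np.sin(k),z]) for k in np.linspace(0,6.28,100)])
def crop(P): return np.c_[(P[:,0]-270)*7+3,(P[:,1]-145)*6.5+2.7]
b=crop(B(t,.0165,t[2]-.0427)); print('pred bottle base at TCP: x',b[:,0].min(),b[:,0].max(),'ymax',b[:,1].max())
m=crop(B((.557,-.165),.019,.048)); print('pred well mouth x',m[:,0].min(),m[:,0].max(),'y',m[:,1].min(),m[:,1].max())
for q in ((243,345),(474,378),(488,328),(270,300)): print('stand top corner',q,toplate(ray(d,f(*q),.048)))
i=cv2.imread('pics/p_scene.png'); cv2.imwrite('pics/p_sz.png',cv2.resize(i[172:212,300:345],None,fx=16,fy=14,interpolation=cv2.INTER_CUBIC))
"
```

```text
pred bottle base at TCP: x 258.7404559771972 322.97867261676186 ymax 304.18551471405254
pred well mouth x 254.67151746466254 328.06108852025426 y 308.37741169598706 343.074527839672
stand top corner (243, 345) [0.064  0.0277]
stand top corner (474, 378) [-0.0552  0.0262]
stand top corner (488, 328) [-0.0526 -0.0286]
stand top corner (270, 300) [ 0.0626 -0.0246]
```

View pics/p_sz.png

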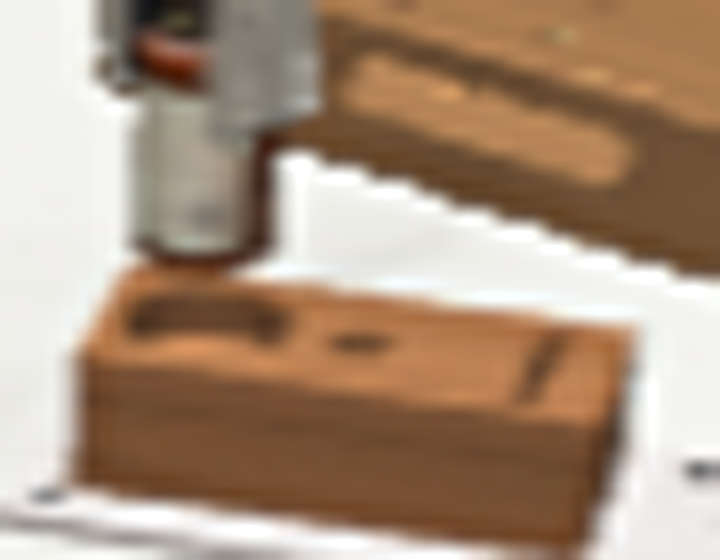

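```bash
python3 -m pendant '[{"delta_pos":[0.0005,-0.0015,0.008],"spin":0},{"delta_pos":[0.0005,-0.0015,0.016],"spin":0},{"delta_pos":[0.0005,-0.0015,0.018],"spin":0},{"delta_pos":[0.0005,-0.0015,0.018],"spin":0}]'
python3 st.py
python3 -m pendant '[{"delta_pos":[0,0,0.003],"spin":0},{"delta_pos":[0,0,0.005],"spin":0},{"delta_pos":[0,0,0.005],"spin":0}]'
python3 st.py
```

```text
t: 20.8
tool_pos: [0.5571, -0.1639, 0.0945]
orientation: [2.589, 1.754, 0.013]
force: [0.2, -0.2, -0.3]
opening: 0.0321
plate xy [0.0458 0.0008] z 0.0945 F [ 0.16   -0.2467 -0.2973] yaw 1.191
t: 21.1
tool_pos: [0.5569, -0.1639, 0.089]
orientation: [2.59, 1.754, 0.013]
force: [-0.3, 0.2, -0.7]
opening: 0.0319
plate xy [0.0456 0.0009] z 0.089 F [-0.2621  0.1531 -0.6944] yaw 1.191
```

```bash
python3 -c "
from h import *
look('r')
i=cv2.imread('pics/r_scene.png'); cv2.imwrite('pics/r_sz.png',cv2.resize(i[172:212,300:345],None,fx=16,fy=14,interpolation=cv2.INTER_CUBIC))"
```

```text
(no output)
```

View pics/r_sz.png

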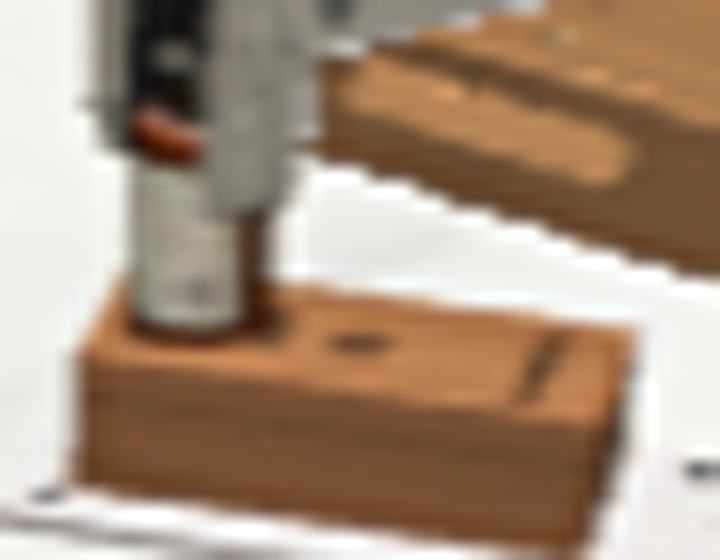

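```bash
python3 -m pendant '[{"delta_pos":[-0.001,-0.0025,0],"spin":0},{"delta_pos":[-0.001,-0.0025,0],"spin":0}]'
python3 st.py
python3 -m pendant '[{"delta_pos":[0,0,0.002],"spin":0},{"delta_pos":[0,0,0.004],"spin":0},{"delta_pos":[0,0,0.005],"spin":0},{"delta_pos":[0,0,0.005],"spin":0}]'
python3 st.py
```

```text
t: 21.4
tool_pos: [0.5543, -0.164, 0.0895]
orientation: [2.589, 1.754, 0.013]
force: [0.3, -0.5, 0.6]
opening: 0.0321
plate xy [0.0431 0.0017] z 0.0895 F [ 0.2502 -0.4577  0.6378] yaw 1.191
t: 21.8
tool_pos: [0.5541, -0.1639, 0.0841]
orientation: [2.59, 1.754, 0.013]
force: [0.1, -0.6, -1.7]
opening: 0.032
plate xy [0.043  0.0018] z 0.0841 F [ 0.1029 -0.56   -1.6606] yaw 1.191
```

Base should be at about 0.041, below the 0.048 rim, with no contact force. Continue down.

```bash
python3 -m pendant '[{"delta_pos":[0,0,0.002],"spin":0},{"delta_pos":[0,0,0.004],"spin":0},{"delta_pos":[0,0,0.006],"spin":0},{"delta_pos":[0,0,0.006],"spin":0}]'
python3 st.py
python3 -m pendant '[{"delta_pos":[0,0,0.0015],"spin":0},{"delta_pos":[0,0,0.003],"spin":0},{"delta_pos":[0,0,0.003],"spin":0}]'
python3 st.py
```

```text
t: 22.2
tool_pos: [0.5539, -0.1639, 0.0776]
orientation: [2.59, 1.754, 0.012]
force: [-0.1, -0.4, -0.7]
opening: 0.0321
plate xy [0.0428 0.0019] z 0.0776 F [-0.0881 -0.3508 -0.7105] yaw 1.191
t: 22.5
tool_pos: [0.5541, -0.1639, 0.0747]
orientation: [2.59, 1.755, 0.012]
force: [0.1, 0.7, -0.6]
opening: 0.0321
plate xy [0.043  0.0019] z 0.0747 F [ 0.0834  0.6601 -0.613 ] yaw 1.191
```

```bash
python3 -m pendant '[{"delta_pos":[0,0,0.001],"spin":0},{"delta_pos":[0,0,0.002],"spin":0},{"delta_pos":[0,0,0.002],"spin":0}]'
python3 st.py
python3 -c "
from h import *
look('s')
i=cv2.imread('pics/s_scene.png'); cv2.imwrite('pics/s_sz.png',cv2.resize(i[172:212,300:345],None,fx=16,fy=14,interpolation=cv2.INTER_CUBIC))"
```

```text
t: 22.8
tool_pos: [0.5544, -0.1639, 0.0744]
orientation: [2.59, 1.754, 0.013]
force: [-6.6, 3.0, 13.0]
opening: 0.0321
plate xy [0.0432 0.0017] z 0.0744 F [-6.5649  2.987  12.9798] yaw 1.191
```

View pics/s_sz.png

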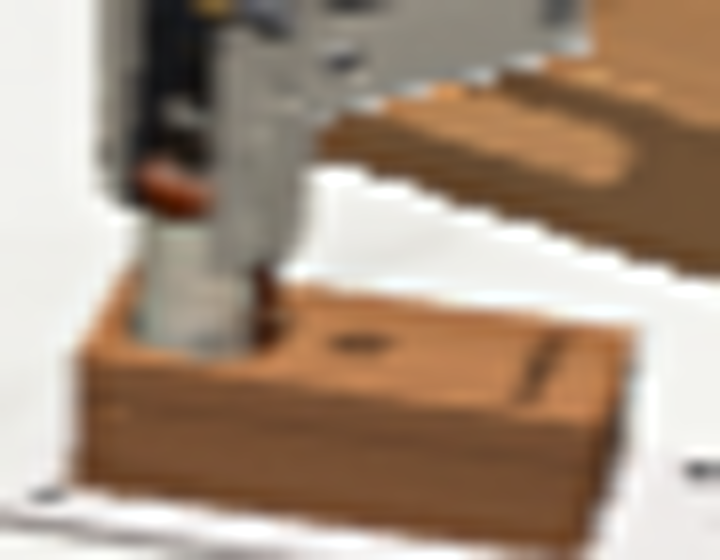

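Contact at exactly the predicted floor height (TCP 0.0744 vs 0.0747), and the picture shows the bottle sunk in the well (crop (205,350)). Release and rise.

```bash
python3 -m pendant '[{"delta_pos":[0,0,-0.0005],"spin":0},{"delta_pos":[0,0,-0.0005],"spin":0},{"delta_pos":[0,0,-0.0005],"spin":0},{"delta_pos":[0,0,-0.0005],"spin":0},{"delta_pos":[0,0,-0.0005],"spin":0},{"delta_pos":[0,0,-0.0005],"spin":0}]' -1
python3 -m pendant '[{"delta_pos":[0,0,-0.02],"spin":0},{"delta_pos":[0,0,-0.05],"spin":0},{"delta_pos":[0,0,-0.09],"spin":0},{"delta_pos":[0,0,-0.13],"spin":0},{"delta_pos":[0,0,-0.13],"spin":0}]'
python3 -m pendant '[{"delta_pos":[0.2,-0.06,0],"spin":0},{"delta_pos":[0.2,-0.06,0],"spin":0},{"delta_pos":[0.2,-0.06,0],"spin":0},{"delta_pos":[0.2,-0.06,0],"spin":0},{"delta_pos":[0.2,-0.06,0],"spin":0},{"delta_pos":[0.2,-0.06,0],"spin":0}]'
python3 -c "
from h import *
np.set_printoptions(precision=4,suppress=True)
o=look('v')
for c in o:
  for l in ('stand_center','stand_well','bottle_center'):
    for m in robot.mark_of(c,l)[:2]: print(c,l,round(m['score'],2),w(o[c],m['location']))
i=cv2.imread('pics/v_scene.png'); cv2.imwrite('pics/v_s2.png',cv2.resize(i[150:225,285:361],None,fx=8,fy=8,interpolation=cv2.INTER_CUBIC))
i=cv2.imread('pics/v_top.png'); cv2.imwrite('pics/v_t2.png',cv2.resize(i[190:265,310:385],None,fx=8,fy=8,interpolation=cv2.INTER_CUBIC))"
```

```text
t: 23.5
tool_pos: [0.5543, -0.1639, 0.0747]
orientation: [2.59, 1.754, 0.013]
force: [0.2, 0.2, 0.6]
opening: 0.0755
t: 24.0
tool_pos: [0.5559, -0.1643, 0.2122]
orientation: [2.582, 1.749, 0.022]
force: [0.4, 0.3, -0.2]
opening: 0.0929
t: 24.6
tool_pos: [0.5741, 0.0453, 0.2098]
orientation: [2.58, 1.754, 0.021]
force: [0.4, 0.1, -0.3]
opening: 0.093
scene stand_center 0.73 [ 0.5208 -0.1792  0.0284]
scene stand_well 0.92 [ 0.5542 -0.1685  0.0349]
scene stand_well 0.29 [ 0.5535 -0.1636  0.0834]
scene bottle_center 0.82 [0.5153 0.4178 0.0498]
scene bottle_center 0.66 [ 0.5532 -0.1619  0.0857]
top stand_center 0.97 [ 0.5193 -0.182   0.0208]
top stand_well 0.64 [ 0.5544 -0.1614  0.028 ]
top bottle_center 0.7 [ 0.5527 -0.1663  0.0804]
top bottle_center 0.49 [0.5174 0.4199 0.0502]
```

View pics/v_s2.png

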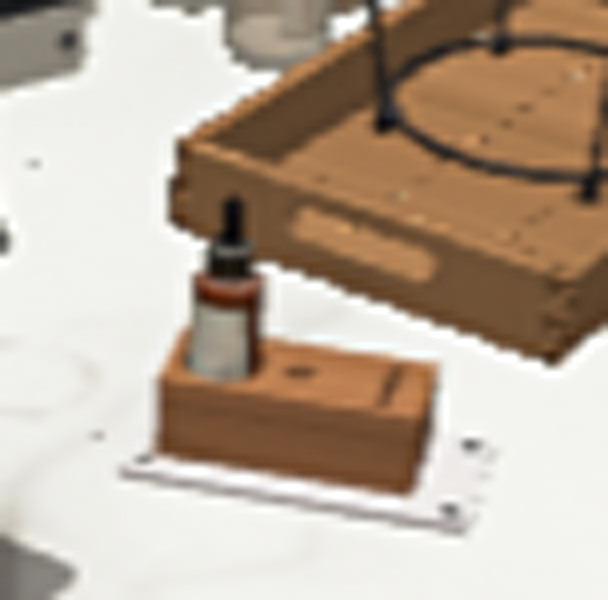

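View pics/v_t2.png

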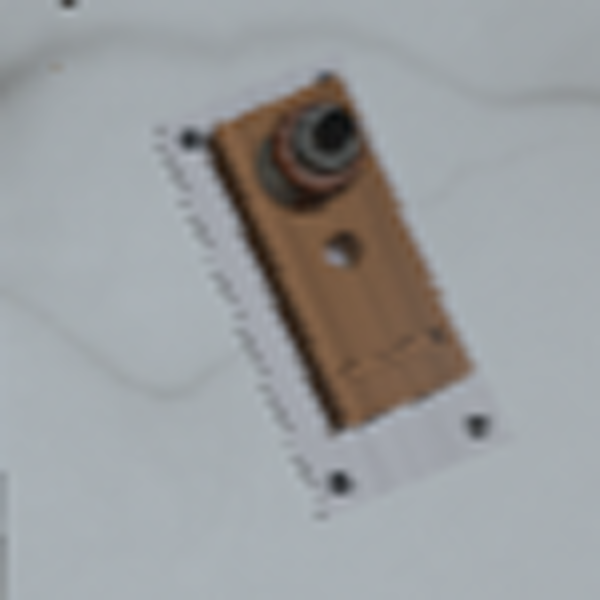

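View pics/v_scene.png

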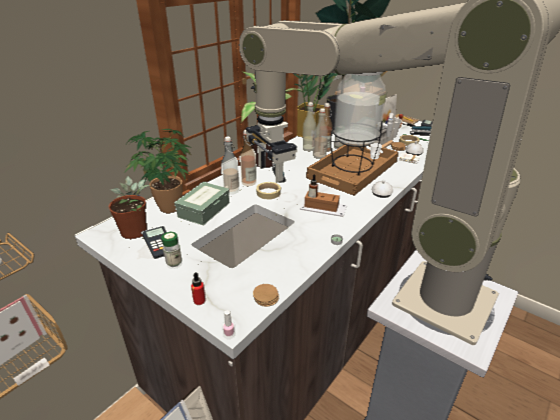

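The bottle stands upright in the well, its centre at z about 0.083 m as expected. The stand is flat with the pin in its hole, and the bystanders haven't moved. I'll let the arm settle, then hand in.

```bash
python3 -m pendant '[{"delta_pos":[0,0,0],"spin":0},{"delta_pos":[0,0,0],"spin":0},{"delta_pos":[0,0,0],"spin":0}]'; python3 -c "
from plant import robot
print(robot.close_job())"
```

```text
t: 25.3
tool_pos: [0.5743, 0.0423, 0.2105]
orientation: [2.584, 1.747, 0.022]
force: [-0.3, 0.5, 0.0]
opening: 0.0931
the job is handed in; nothing more can be done
None
```

The stand is down over the pin and flat on the plate, and the brown bottle is standing upright in its well. I handed the job in at about 25 s; the robot gave no verdict.

**Stand:** The first slide along the plate missed the pin by about 3 mm sideways and tilted the stand a little. I lifted it, shifted it 3 mm across and slid it back, and it dropped over the pin. Pressing forces read at the end of each move stayed around 10 N. After release, the pin showed in the hole and the stand's lower edge ran parallel to the plate.

**Bottle:** It met the well floor within 0.3 mm of the expected height. In the last pictures it looks upright, and both cameras put its centre at z of about 0.080 to 0.086 m; 0.083 m is fully down.

**Last checks:**
- **Camera disagreement:** The two cameras differed by up to 7 mm on the well position. The gap between bottle and well came out at 5 to 7 mm from the network readings, around the 6 mm limit. I trust the seating depth and the pictures more, because a bottle fully down in the well can be at most 2.5 mm off-centre.
- **Other objects:** The red bottle and the bystanders looked unmoved in the last scene picture, which I checked by eye only. The gripper was open, clear of everything and reading no force.

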